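Unpack housings from a sliding-lid box

TASK

Get the green half housings out of the closed parts box. First clear the way: move the blue grip sleeves that lie in front of the box to one side on the bench, right out of the path along which the lid will slide, and take every solder reel off the lid's posts and put it in the tray with the divider; then lift the lid's stop end over the low lip, slide the lid out of its grooves and lay it flat on the bench, posts up. Finally lay all the housings flat, open side up, in the plain tray; leave the other things on the bench alone.

Things in the scene. Friction and masses are not known exactly. Their poses are not given: they have to be found in the camera images.
- parts_box: grey parts box fixed to the bench, 212 (x) x 122 (y) x 58 mm. Origin: centre of its underside; x along its length. At the -x end, the stop end, the lid slides out. The lid lies on ledges at z 40 along the long walls, between groove sides 114 mm apart and 53 mm high; the rear (+x) wall is 58 mm high
- lip_top (a point): top of the stop lip, a 6 mm thick wall at the box's -x end, 48 mm high, so 8 mm above the ledges. With the lid home its end clears the lip once the front post has been raised 7 mm; the grooves let that post rise by about 12 mm at most, the lid tilting about its rear
- strip_front (a point): midway between the front ends (box x +32, z 52) of two strips that overhang the lid's long edges from there to the rear wall; their undersides are at z 52, so the lid's rear cannot be lifted out until the lid has slid 70 mm to -x; the lid can then be lifted freely
- box_floor (a point): centre of the box's inner floor, 5 mm above its underside; the clear space inside is 200 (x) x 98 (y) mm, below the ledges
- lid: plywood lid, a loose panel 196 (x) x 110 (y) x 6 mm, 0.14 kg. Origin: centre of its underside; axes as the box's when closed (then at z 40 above the box's origin). Two square aluminium posts, 16 x 16 mm, sides along x and y, stand on it at x -55 and +55 and reach 45 mm above its top face. Lift and pull it by the one at x -55, nearest the stop end
- front_post (a point): centre of the top of the lid's front post (x -55), 51 mm above the lid's underside
- lid_front (a point): middle of the lid's front (-x, stop) end, on its underside
- lid_rear (a point): middle of the lid's rear (+x) end, on its underside
- reel_a: reel of solder wire: 54 mm diameter, 50 mm tall, with a 25 mm bore right through it, 0.15 kg; at the start it stands over one of the lid's two posts, which it hides. Origin: centre of its underside; z along its axis. One or two reels are present
- reel_b: reel of solder wire: 54 mm diameter, 50 mm tall, with a 25 mm bore right through it, 0.15 kg; at the start it stands over one of the lid's two posts, which it hides. Origin: centre of its underside; z along its axis. One or two reels are present
- reel_tray: dark grey tray with one divider, fixed to the bench, 170 (x) x 90 (y) x 18 mm, walls and floor 4 mm thick, origin at the centre of its underside; the divider across its middle (x = 0) makes two bays about 79 x 82 mm centred at x -41 and +41, room for one reel in each
- plain_tray: dark grey tray without dividers, fixed to the bench, 196 (x) x 100 (y) x 14 mm, walls and floor 4 mm thick, origin at the centre of its underside; it holds three housings side by side, their lengths along its y
- shell_1: green moulded half housing, an open trough 27 x 74 x 13 mm with 3 mm walls, grasped across its 27 mm width. Origin: centre of the underside; y along its length, z out of the open side. At the start it lies on the box's floor, crosswise (its length along the box's y). Two or three housings are present
- shell_2: green moulded half housing, an open trough 27 x 74 x 13 mm with 3 mm walls, grasped across its 27 mm width. Origin: centre of the underside; y along its length, z out of the open side. At the start it lies on the box's floor, crosswise (its length along the box's y). Two or three housings are present
- shell_3: green moulded half housing, an open trough 27 x 74 x 13 mm with 3 mm walls, grasped across its 27 mm width. Origin: centre of the underside; y along its length, z out of the open side. At the start it lies on the box's floor, crosswise (its length along the box's y). Two or three housings are present
- sleeve_a: blue grip sleeve pair held by yellow tape, a rounded body 52 (x) x 118 (y) x 41 mm, firm core 38 mm wide at x -18 to +20, 0.09 kg, lying on the bench before the box's stop end, in the lid's path; grasp across its waist. Origin: centre of its underside. One or two are present. The lid's path: within 80 mm of the box's x axis, out to 380 mm from the box's origin
- sleeve_b: blue grip sleeve pair held by yellow tape, a rounded body 52 (x) x 118 (y) x 41 mm, firm core 38 mm wide at x -18 to +20, 0.09 kg, lying on the bench before the box's stop end, in the lid's path; grasp across its waist. Origin: centre of its underside. One or two are present. The lid's path: within 80 mm of the box's x axis, out to 380 mm from the box's origin
- glue_bottle: white glue bottle with a blue nozzle, 36 mm round, 106 mm tall, to be left alone; origin: centre of its underside
- screwdriver: small screwdriver with an orange handle, 164 mm long (along its y), 20 mm thick, to be left alone; origin: middle of its length, underside

How it is judged (in metres and radians):
On the way, in this order (a step that is already met when the one before it is completed fails the run):
1. every grip sleeve lies on the bench out of the lid's path, and every reel is in the divided tray (height (world z) of sleeve_a between -0.01 and 0.045 m and linear speed of each of sleeve_a, sleeve_b below 0.03 m/s and (y of sleeve_a in the frame of parts_box above 0.08 m or y of sleeve_a in the frame of parts_box below -0.08 m or x of sleeve_a in the frame of parts_box below -0.38 m or x of sleeve_a in the frame of parts_box above 0.16 m) and height (world z) of sleeve_b between -0.01 and 0.045 m and (y of sleeve_b in the frame of parts_box above 0.08 m or y of sleeve_b in the frame of parts_box below -0.08 m or x of sleeve_b in the frame of parts_box below -0.38 m or x of sleeve_b in the frame of parts_box above 0.16 m) and x of reel_a in the frame of reel_tray between -0.083 and 0.083 m and y of reel_a in the frame of reel_tray between -0.043 and 0.043 m and z of reel_a in the frame of reel_tray between 0 and 0.045 m and linear speed of each of reel_a, reel_b below 0.05 m/s and x of reel_b in the frame of reel_tray between -0.083 and 0.083 m and y of reel_b in the frame of reel_tray between -0.043 and 0.043 m and z of reel_b in the frame of reel_tray between 0 and 0.045 m), for 0.2 s.
2. the lid's front end is over and past the stop lip while its rear is still in the grooves (x of lid_front in the frame of parts_box below -0.119 m and z of lid_front in the frame of parts_box above 0.042 m and x of lid_rear in the frame of parts_box above 0.031 m and z of lid_rear in the frame of parts_box below 0.054 m), for 0.1 s.
3. the lid lies flat on the bench, posts up (angle between lid's own z axis and vertical below 0.05 rad and height (world z) of lid between -0.007 and 0.007 m and linear speed of lid below 0.03 m/s), for 0.2 s.
At the end, for the whole second after the job is handed in: Every housing present lies flat (within 0.12 rad) and open side up on the floor of the plain tray, every reel present is in the divided tray (upright or lying), the lid lies flat on the bench, posts up, the grip sleeves lie on the bench, and all are at rest (all of step 3 and height (world z) of sleeve_a between -0.01 and 0.045 m and linear speed of each of sleeve_a, sleeve_b, shell_1, shell_2, shell_3 below 0.03 m/s and height (world z) of sleeve_b between -0.01 and 0.045 m and x of reel_a in the frame of reel_tray between -0.083 and 0.083 m and y of reel_a in the frame of reel_tray between -0.043 and 0.043 m and z of reel_a in the frame of reel_tray between 0 and 0.045 m and linear speed of each of reel_a, reel_b below 0.05 m/s and x of reel_b in the frame of reel_tray between -0.083 and 0.083 m and y of reel_b in the frame of reel_tray between -0.043 and 0.043 m and z of reel_b in the frame of reel_tray between 0 and 0.045 m and x of shell_1 in the frame of plain_tray between -0.096 and 0.096 m and y of shell_1 in the frame of plain_tray between -0.048 and 0.048 m and z of shell_1 in the frame of plain_tray between 0 and 0.0085 m and angle between each of shell_1, shell_2, shell_3's own z axis and vertical below 0.12 rad and x of shell_2 in the frame of plain_tray between -0.096 and 0.096 m and y of shell_2 in the frame of plain_tray between -0.048 and 0.048 m and z of shell_2 in the frame of plain_tray between 0 and 0.0085 m and x of shell_3 in the frame of plain_tray between -0.096 and 0.096 m and y of shell_3 in the frame of plain_tray between -0.048 and 0.048 m and z of shell_3 in the frame of plain_tray between 0 and 0.0085 m); the robot touches nothing.
It fails at once if the glue bottle or screwdriver is shifted by more than 30 mm (distance of any of glue_bottle, screwdriver from where it was at the start of the episode above 0.03 m).
Of reel_a, reel_b only 1 to 2 are there at a start; the rules pass over those that are not, and their reading is None.
Of shell_1, shell_2, shell_3 only 2 to 3 are there at a start; the rules pass over those that are not, and their reading is None.
Of sleeve_a, sleeve_b only 1 to 2 are there at a start; the rules pass over those that are not, and their reading is None.
At some moment in a run one of sleeve_a, sleeve_b may be knocked a few centimetres aside while the robot is not near it.
Once in a run the grip may slacken for a moment while it holds something.
It also fails if it takes over 210 s, if anything falls off the work surface, if the arm or the gripper's body presses on something with over 40 N, if the wrist force passes 120 N, or if a joint passes its speed limit or range.

ROBOT

A 6-joint arm with a two-finger parallel gripper is mounted at the origin on the work surface; the furniture and walls round the work are solid. World frame = base frame: x ahead of the robot, y to its left, z up, the work surface at z = 0. Lengths are in mm, angles in rad, forces in N, time in s.
With the tool pointing down it reaches from about 350 to 975 mm from the base axis. Payload 7.1 kg.
Tool frame: the origin (TCP) lies midway between the tips of the shut fingers; the grasp point (between the pads) lies ctrl.grip_point_offset behind it (ctrl.grip_point_offset is the distance from the TCP to the grasp point, in mm); z points along the fingers, y is the line along which they close (so a half turn about z gives the same grasp; the last joint's range is limited). The gripper opens to 88 mm and grips with 3 to 60 N. Pads are 20 mm wide; open, the fingers measure 115 mm over their backs; the gripper's body (75 mm by 178 mm) begins 61 mm behind the grasp point.
Start: joints at [1.213, 0.423, 1.63, -0, 1.089, -0.019], TCP at [207.69, 589.465, 222.675] pointing down, gripper open.
Joint ranges: [-3, 3], [-0.9, 2.11], [0.09, 2.58], [-1.31, 4.45], [0.11, 2.69], [-2.54, 2.54]. Speed limits (rad/s): [2.39, 2.39, 3.01, 3.14, 3.14, 3.14].

INTERFACE

Orientations are given as a rotation vector (axis times angle).
In Python, from workcell import ctrl, get_image, close_job, finder gives the robot as it stands.
- The arm moves only by the tool servo_tool, never from a script. Its argument "deltas" is a list of rows, each a list of 2 entries, a list of its own where there are three numbers: the shift along the tool's x, y, z in mm, then the turn, a rotation vector about the tool's x, y, z in rad. A call has 1 to 5 rows; each row is the pose to reach, as a shift and turn from the pose commanded when the call began, along the tool's axes at that moment; what a row does not reach only later rows make up. A row lasts 1/12 s, in which the tool goes at most 41.7 mm and 7.16 degrees, less where a joint would pass 70% of its speed; a pose out of reach is approached as far as the arm can. A call with a gripper value outside its range is refused whole. "grip" is the closure, from -1 (fully open) to 1 (shut), so that 0 is half open, set as the call begins (left out, the last holds). The fingers move at their own pace and stop on an object; the grip force is fixed at half the most. Time passes only in rows, so rows that repeat a pose let the fingers close. It gives the time, the measured TCP pose, the force, the opening and the grip force at its end, in the units of the state.
- ctrl.get_obs(): the state, without advancing time (a new reading comes with each control period).
- get_image(name): name is "scene" or "top"; returns a dict with "frame" (384x512x3 uint8, blue, green, red), "depth" (384x512 float32, mm along the optical axis (not along the pixel's ray), 0 where there is no reading), "K" (3x3 intrinsics, pixels), "pose" (4x4, takes a point from camera to world coordinates). Camera axes: x right, y down, z forward; pixel columns grow to the right and rows downward; lengths in mm; the calibration is good to about 2 mm. A picture is of the moment at which its call begins.
- close_job(): hands the job in; it is judged then, once.
Trained networks look in a picture, given as the dict that the camera call returned (one of the last four; its "shot" number tells which), for a name from the list of things; names that differ only in an ending like _2 or _b are one class to them, and where a whole thing is asked for, a point or a joint stands for the part that bears it (a point fixed in the world has none). Each returns a list of dicts, best first, with "score" (0 to 1); they miss things now and then, are a little off and sometimes report something else, mostly with a low value. They report only what shows in the picture. A call takes as long as a camera call.
- finder.search_frame(query, picture): "rect" ([centre column, centre row, width, height] as shares, 0 to 1, of the picture: columns of its width, rows of its height, round what is visible of it).
- finder.silhouettes(query, picture): "mask" (384x512 bool, what is visible of it) and "rect" ([centre column, centre row, width, height] as shares, 0 to 1, of the picture: columns of its width, rows of its height, round what is visible of it).
The state is a dict: "t": time; "qpos": joint angles; "qvel": joint speeds; "joint_torque": joint torques, N m; "ee_pos": TCP position; "orientation": TCP orientation; "ft_force": force on the tool from outside, world axes, zero at the start; "moment": the same for the moment, N m; "width": finger opening in mm; "grasp_force": force on a finger pad.
Only numpy, scipy, OpenCV 4.12 (cv2) and the standard library are available. Lean on these libraries where they do the work, as an engineer would, in place of code of your own. Each camera call takes 0.05 s, during which the arm holds its last target. There are 200 camera calls.

## Working session

There is one attempt and no reset: what is moved stays moved. The work goes in short steps, Python scripts to look and compute and a tool call to move; the robot and the scene stay as the last step left them, time stands still between calls to the robot, and variables do not carry over. Pictures are saved under pics/ and viewed, at most 14 in all, crops included, and the job is handed in when it is done.

Besides the shell and the picture viewer there is one more tool, called after ">>>" by a JSON object that holds its "api" and its "payload", one argument or row to a line. servo_tool: Moves the arm, as the interface text tells. Its arguments: {"type":"object","properties":{"deltas":{"type":"array","items":{"type":"array"}},"grip":{"type":"number"}},"required":["deltas"]}

```bash
mkdir -p pics; ls; cat > h.py <<'E'
import numpy as np, cv2
from workcell import ctrl, get_image, close_job, finder
from scipy.spatial.transform import Rotation as R
def pts(im):
    K=im["K"];d=im["depth"];v,u=np.mgrid[:384,:512]
    p=np.stack([(u-K[0,2])/K[0,0]*d,(v-K[1,2])/K[1,1]*d,d],-1)
    P=im["pose"]; return p@P[:3,:3].T+P[:3,3]
E
python3 - <<'E'
from h import *
o=ctrl.get_obs();print({k:np.round(v,3) for k,v in o.items()},ctrl.grip_point_offset)
print(R.from_rotvec(o["orientation"]).as_matrix().round(3))
for n in["scene","top"]:
    im=get_image(n);cv2.imwrite(f"pics/{n}0.png",im["frame"]);np.savez(f"{n}0.npz",**im)
    P=pts(im);print(n,im["pose"].round(2).tolist(),im["K"].tolist())
    for q in["parts_box","lid","reel_a","reel_tray","plain_tray","shell_1","sleeve_a","glue_bottle","screwdriver"]:
        for r in finder.silhouettes(q,im):
            m=r["mask"]&(im["depth"]>0);p=P[m]
            if len(p)<5: continue
            print(q,round(r["score"],2),(np.array(r["rect"])*[512,384,512,384]).round(),m.sum(),"med",np.median(p,0).round(),"lo",np.percentile(p,2,0).round(),"hi",np.percentile(p,98,0).round())
E
```

```text
pics
{'t': np.float64(0.0), 'qpos': array([ 1.213,  0.424,  1.631, -0.   ,  1.089, -0.019]), 'qvel': array([ 0.001, -0.001, -0.   , -0.001, -0.001,  0.   ]), 'joint_torque': array([-2.0000e-03, -5.4462e+01, -2.7366e+01,  6.4000e-02,  2.3000e-02,
       -0.0000e+00]), 'ee_pos': array([207.508, 588.966, 221.925]), 'orientation': array([-5.290e-01, -3.096e+00,  2.000e-03]), 'ft_force': array([0.281, 0.549, 0.246]), 'moment': array([-0.038, -0.046,  0.003]), 'grasp_force': np.float64(0.0), 'width': np.float64(87.442)} 18.700000000000003
[[-0.943  0.332 -0.   ]
 [ 0.332  0.943 -0.001]
 [-0.    -0.001 -1.   ]]
scene [[0.69, -0.55, 0.47, -95.84], [-0.72, -0.53, 0.45, -561.35], [0.0, -0.65, -0.76, 940.12], [0.0, 0.0, 0.0, 1.0]] [[443.7721614873995, 0.0, 245.41608339115916], [0.0, 443.7721614873995, 198.76686762097984], [0.0, 0.0, 1.0]]
parts_box 0.74 [240. 183.  84.  70.] 1215 med [457.  13.  36.] lo [443. -62.   2.] hi [571. 153.  59.]
lid 0.55 [239. 179.  68.  51.] 1131 med [492.  42.  45.] lo [456. -50.  42.] hi [564. 142.  50.]
reel_a 0.77 [251. 179.  19.  28.] 450 med [497. -17.  87.] l
[... 2315 characters left out ...]
455. 288.   5.] lo [406. 193.  -1.] hi [505. 383.  18.]
sleeve_a 0.73 [281. 181.  21.  36.] 497 med [ 488. -124.   36.] lo [ 437. -147.   20.] hi [ 538. -101.   44.]
sleeve_a 0.67 [317. 175.  17.  39.] 513 med [ 497. -236.   36.] lo [ 446. -262.   19.] hi [ 549. -214.   45.]
glue_bottle 0.66 [370. 226.   7.  12.] 152 med [ 341. -379.   61.] lo [ 326. -411.    3.] hi [ 363. -368.  106.]
glue_bottle 0.5 [223. 173.  65.  40.] 1763 med [509.  42.  47.] lo [457. -48.  40.] hi [566. 142.  94.]
glue_bottle 0.32 [241. 172.  18.  17.] 283 med [505.  -8.  95.] lo [483. -33.  47.] hi [534.  16. 103.]
screwdriver 0.54 [166. 226.  52.  10.] 185 med [354. 261.  18.] lo [342. 153.   9.] hi [366. 301.  25.]
```

```bash
python3 - <<'E'
from h import *
im=dict(np.load("top0.npz"));f=im["frame"]
cv2.imwrite("pics/c0.png",cv2.resize(f[120:260,90:400],None,fx=2.58,fy=2.58,interpolation=cv2.INTER_CUBIC))
P=pts(im);z=P[...,2]
def rect(lo,hi,xl,xh,yl,yh):
    m=(z>lo)&(z<hi)&(P[...,0]>xl)&(P[...,0]<xh)&(P[...,1]>yl)&(P[...,1]<yh)
    r=cv2.minAreaRect(P[m][:,:2].astype(np.float32));return m.sum(),np.round(r[0],1),np.round(r[1],1),round(r[2],2)
print("box rim",rect(49,64,430,600,-80,170))
print("lid",rect(41,48.5,440,590,-70,160))
print("reel1",rect(92,110,470,560,-60,40),"reel2",rect(92,110,470,560,50,140))
print("slA",rect(22,50,420,560,-170,-95),"slB",rect(22,50,420,560,-280,-200))
print("rt",rect(10,25,390,590,-450,-330)); print("pt",rect(9,22,390,515,180,395))
E
```

```text
box rim (np.int64(863), array([512.6,  47. ]), array([213.1, 123.1]), 85.27)
lid (np.int64(1245), array([513.4,  43.7]), array([206.3, 124.6]), 85.43)
reel1 (np.int64(219), array([508.4,  -8.5]), array([53.1, 51.5]), 42.55) reel2 (np.int64(217), array([517.4, 101. ]), array([53.9, 50. ]), 0.79)
slA (np.int64(492), array([ 488.8, -125.4]), array([ 48.7, 113.5]), 87.47) slB (np.int64(522), array([ 498.5, -241.7]), array([ 69.9, 115.6]), 88.54)
rt (np.int64(462), array([ 497.2, -386.6]), array([110.2, 190.8]), 85.46)
pt (np.int64(424), array([449.2, 287.8]), array([115.6, 196.9]), 5.7)
```

View pics/c0.png

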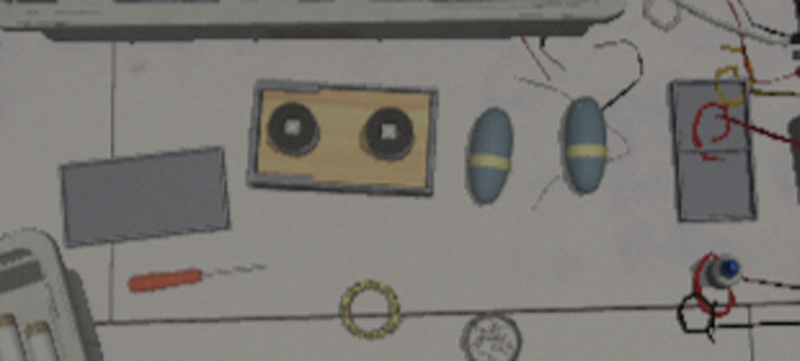

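View pics/scene0.png

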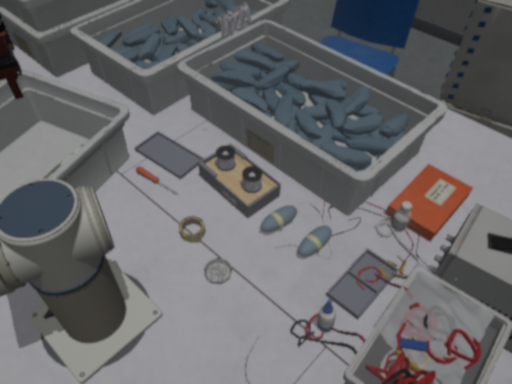

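The top view shows the box (crop about 345,137) with its stop end towards the sleeves (490,155 and 585,145). The divided tray is at 712,150, the plain tray at 145,195, and the screwdriver and bottle are nearer the robot. Next I'll refine the poses and check the clearance to the bins behind.

```bash
python3 - <<'E'
from h import *
for n in["top","scene"]:
    im=get_image(n);P=pts(im)
    for q in["reel_tray","plain_tray","sleeve_a","lid"]:
        for r in finder.silhouettes(q,im)[:2]:
            if r["score"]<.6: continue
            m=r["mask"]&(im["depth"]>0)
            m=cv2.erode(m.astype(np.uint8),np.ones((2,2)))>0 if q!="sleeve_a" else m
            p=P[m]
            if q=="lid": p=p[(p[:,2]>40)&(p[:,2]<50)]
            if q=="sleeve_a": p=p[p[:,2]>22]
            rr=cv2.minAreaRect(p[:,:2].astype(np.float32))
            c=np.cov(p[:,:2].T);w,v=np.linalg.eigh(c);a=np.degrees(np.arctan2(v[1,1],v[0,1]))
            print(n,q,round(r["score"],2),np.round(rr[0],1),np.round(rr[1],1),round(rr[2],2),"pca",round(a,1),"mean",p.mean(0).round(1))
    if n=="top":
        H=np.full((20,34),-9.)
        for i,x in enumerate(range(250,750,25)):
            for j,y in enumerate(range(-475,375,25)):
                m=(abs(P[...,0]-x-12)<13)&(abs(P[...,1]-y-12)<13)&(im["depth"]>0)
                if m.sum(): H[i,j]=np.percentile(P[m][:,2],95)
        print("y",list(range(-475,375,25)))
        for i,x in enumerate(range(250,750,25)): print(x,H[i].astype(int).tolist())
E
```

```text
top plain_tray 0.64 [452.9 285.3] [101.7 198.2] 5.42 pca 95.8 mean [453.  286.9   5.3]
top sleeve_a 0.95 [ 487.2 -125.2] [ 48.8 110.6] 87.52 pca 170.5 mean [ 487.6 -123.8   35.7]
top sleeve_a 0.78 [ 499.5 -236.2] [ 45.9 112.7] 86.76 pca 178.4 mean [ 498.4 -235.4   35.6]
top lid 0.77 [511.3  45.8] [192.8 107.6] 85.41 pca 85.2 mean [508.9  40.7  46.2]
y [-475, -450, -425, -400, -375, -350, -325, -300, -275, -250, -225, -200, -175, -150, -125, -100, -75, -50, -25, 0, 25, 50, 75, 100, 125, 150, 175, 200, 225, 250, 275, 300, 325, 350]
250 [5, 5, 5, 6, 6, 5, 5, 6, 6, 5, 4, 5, 15, 17, 10, 15, 6, 4, 4, 4, 5, 5, 3, 4, 5, 4, 4, 5, 4, 5, 4, 177, 174, 38]
275 [133, 106, 75, 41, 12, 10, 3, 5, 5, 5, 4, 4, 5, 16, 10, 17, 5, 4, 26, 28, 29, 5, 5, 5, 4, 3, 6, 5, 6, 4, 5, 177, 177, 33]
300 [129, 91, 6, 10, 12, 10, 4, 4, 4, 5, 4, 5, 4, 14, 18, 5, 4, 4, 27, 4, 24, 24, 4, 3, 5, 4, 4, 4, 5, 6, 5, 173, 178, 55]
325 [5, 65, 51, 100, 98, 5, 4, 5, 5, 4, 5, 5, 5, 6, 6, 5, 5, 4, 25, 27, 27, 5, 6, 6, 4, 5, 4, 5, 14, 22, 22, 10, 177, 171]
350 [5, 4, 5, 82, 65, 6, 5, 5, 5, 3, 5, 6, 5, 4, 5, 5, 4, 5, 4, 5, 3, 4, 7, 
[... 1905 characters left out ...]
 150, 141, 150, 155, 150, 77, 133, 138, 142, 153, 171, 174, 173, 169, 156, 120]
725 [6, 45, 45, 44, 44, 46, 45, 180, 182, 143, 143, 146, 143, 73, 169, 172, 143, 149, 150, 146, 140, 155, 152, 143, 129, 134, 140, 173, 177, 178, 172, 164, 127, 119]
scene reel_tray 0.69 [ 487.9 -390.6] [172.6  88.9] 0.26 pca -176.1 mean [ 481.6 -388.9    6.1]
scene plain_tray 0.74 [452.9 272.3] [103.4 231.7] 4.66 pca 92.7 mean [452.5 286.8   4.6]
scene sleeve_a 0.84 [ 484.3 -126.5] [ 47.1 110.2] 86.11 pca 169.3 mean [ 481.4 -128.6   33.7]
scene sleeve_a 0.72 [ 494.4 -240.1] [ 41.4 112. ] 86.47 pca 175.7 mean [ 489.3 -241.1   34. ]
scene lid 0.68 [512.1  43.6] [199.4 109.6] 85.07 pca 86.9 mean [501.7  30.1  45.3]
```

```bash
python3 - <<'E'
from h import *
im=dict(np.load("scene0.npz"));P=pts(im);f=im["frame"]
a=cv2.resize(f[215:384,290:512],None,fx=3.5,fy=3.5,interpolation=cv2.INTER_CUBIC)
cv2.imwrite("pics/c1.png",cv2.convertScaleAbs(a,alpha=1.5))
im2=dict(np.load("top0.npz"));P2=pts(im2)
print("bin near plain tray, top cam: max x per y band with z>120, x<450")
for y in range(290,480,20):
    m=(P2[...,2]>120)&(abs(P2[...,1]-y)<10)&(P2[...,0]<500);
    print(y,P2[m][:,0].max().round() if m.any() else None,end="; ")
print()
for nm,P_ in(("sc",P),("top",P2)):
  print(nm)
  for x in range(400,600,20):
    l=[]
    for y in range(-500,-340,10):
        m=(abs(P_[...,0]-x)<10)&(abs(P_[...,1]-y)<5); l.append(int(P_[m][:,2].max()) if m.any() else -9)
    print(x,l)
E
```

```text
bin near plain tray, top cam: max x per y band with z>120, x<450
290 234.0; 310 306.0; 330 374.0; 350 397.0; 370 399.0; 390 397.0; 410 393.0; 430 385.0; 450 380.0; 470 372.0; 
sc
400 [142, 137, 135, 1, 2, 1, 2, 18, 17, 18, 18, 19, 18, 17, 18, 18]
420 [142, 137, 133, 0, 1, 3, 1, 19, 6, 6, 7, 6, 7, 6, 5, 19]
440 [147, 141, 135, 129, 2, 3, 2, 20, 6, 5, 6, 6, 6, 7, 5, 19]
460 [144, 139, 134, 129, 2, 1, 2, 20, 6, 7, 7, 7, 7, 9, 6, 20]
480 [145, 140, 143, 144, 104, 82, 1, 19, 17, 17, 16, 17, 18, 15, 17, 20]
500 [138, 138, 142, 144, 2, 73, 64, 52, 39, 13, 15, 6, 15, 15, 13, 22]
520 [140, 147, 150, 150, 1, 2, 2, 18, 38, 26, 13, 5, 7, 10, 7, 20]
540 [137, 146, 149, 149, 51, 41, 27, 20, 8, 11, 11, 8, 7, 7, 7, 19]
560 [182, 104, -9, -9, 22, 34, 26, 22, 20, 16, 19, 19, 20, 18, 19, 20]
580 [205, 99, -9, -9, 0, 0, 19, 19, 18, 20, 18, 16, 18, 17, 19, 19]
top
400 [146, 143, 140, 6, 6, 7, 5, 21, 24, 19, 22, 22, 22, 19, 22, 22]
420 [143, 140, 137, 5, 5, 5, 13, 20, 12, 9, 9, 9, 9, 10, 11, 22]
440 [149, 144, 139, 131, 7, 9, 6, 23, 10, 10, 10, 12, 10, 9, 9, 19]
460 [146, 143, 141, 132, 4, 6, 7, 24, 12, 11, 10, 12, 13, 10, 9, 19]
480 [146, 143, 144, 145, 108, 86, 1, 22, 19, 20, 17, 21, 20, 20, 16, 19]
500 [145, 141, 145, 148, 5, 75, 66, 58, 47, 15, 12, 15, 16, 19, 20, 20]
520 [140, 147, 156, 153, 6, 3, 2, 45, 47, 28, 10, 8, 8, 12, 10, 20]
540 [140, 148, 149, 153, 57, 38, 2, 22, 10, 12, 13, 9, 12, 11, 12, 19]
560 [189, 104, 1, 28, 44, 37, 28, 23, 9, 10, 12, 7, 23, 9, 13, 22]
580 [206, 102, 30, 23, 9, 6, 27, 26, 18, 21, 22, 20, 25, 19, 27, 23]
```

View pics/c1.png

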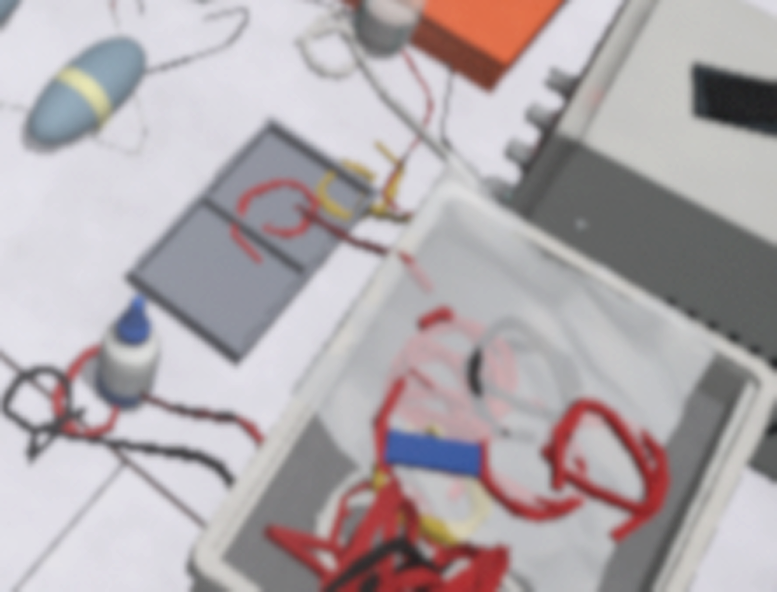

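The tray shows a red wire draped over the back of the +x bay (crop 300,215), so the second reel goes slightly forward there. The bins rule out turning the gripper's long side across the box, so I'll grip along the box's x axis.

```bash
cat > plan.py <<'E'
# plan.py cmd-chain: targets (x,y,z,yaw_deg[,tilt_deg]); prints rounded deltas per call, keeps commanded pose
import sys,json,os,numpy as np
from scipy.spatial.transform import Rotation as R
S="cmd.json"
def base(yaw,tilt=0):
    c,s=np.cos(np.radians(yaw)),np.sin(np.radians(yaw))
    M=R.from_matrix(np.array([[-s,c,0],[c,s,0],[0,0,-1.]]))
    return M*R.from_rotvec([np.radians(tilt),0,0])
def load():
    if os.path.exists(S): d=json.load(open(S)); return np.array(d[0]),R.from_rotvec(d[1])
    return np.array([207.69,589.465,222.675]),R.from_rotvec([-.529,-3.096,.002])
def plan(ts,step=150,turn=.5):
    p,q=load()
    for t in ts:
        tp=np.array(t[:3],float);tq=base(*t[3:])
        w=(q.inv()*tq).as_rotvec();n=max(1,int(np.ceil(max(np.linalg.norm(tp-p)/step,np.linalg.norm(w)/turn)-1e-6)))
        print("->",t)
        for i in range(n):
            k=n-i; w=(q.inv()*tq).as_rotvec()
            d=np.round(q.inv().apply((tp-p)/k),1)+0.; r=np.round(w/k,3)+0.
            rows=max(1,int(np.ceil(max(np.linalg.norm(d)/38,np.linalg.norm(r)/.12))))
            print("  ",[d.tolist(),r.tolist()],"rows",rows)
            p=p+q.apply(d); q=q*R.from_rotvec(r)
    json.dump([p.tolist(),q.as_rotvec().tolist()],open(S,"w"))
if __name__=="__main__": plan(json.loads(sys.argv[1]),*(float(a) for a in sys.argv[2:]))
E
python3 plan.py '[[508,-9,222,85.3],[508,-9,66,85.3]]'
```

```text
-> [508, -9, 222, 85.3]
   [[-96.4, -93.0, 0.2], [0.0, 0.0, -0.051]] rows 4
   [[-91.5, -97.7, 0.2], [0.0, 0.0, -0.051]] rows 4
   [[-86.4, -102.3, 0.2], [0.0, 0.0, -0.051]] rows 4
   [[-81.1, -106.6, 0.2], [-0.001, 0.0, -0.052]] rows 4
   [[-75.5, -110.6, 0.2], [0.0, -0.001, -0.051]] rows 4
-> [508, -9, 66, 85.3]
   [[0.0, 0.0, 78.0], [0.0, 0.0, 0.0]] rows 3
   [[0.0, 0.0, 78.0], [0.0, 0.0, 0.0]] rows 3
```

>>> {"api": "servo_tool", "payload": {
  "deltas": [
    [[-96.4,-93,0.2],[0,0,-0.051]],
    [[-96.4,-93,0.2],[0,0,-0.051]],
    [[-96.4,-93,0.2],[0,0,-0.051]],
    [[-96.4,-93,0.2],[0,0,-0.051]],
    [[-96.4,-93,0.2],[0,0,-0.051]]
  ],
  "grip": -0.7
}}

```text
t: 1.92
ee_pos: [268.6, 467.6, 222.7]
orientation: [-0.455, -3.108, 0.001]
ft_force: [-0.0, 0.4, 0.4]
width: 75.1
grasp_force: 0.0
```

>>> {"api": "servo_tool", "payload": {
  "deltas": [
    [[-91.5,-97.7,0.2],[0,0,-0.051]],
    [[-91.5,-97.7,0.2],[0,0,-0.051]],
    [[-91.5,-97.7,0.2],[0,0,-0.051]],
    [[-91.5,-97.7,0.2],[0,0,-0.051]],
    [[-91.5,-97.7,0.2],[0,0,-0.051]]
  ]
}}

```text
t: 2.33
ee_pos: [328.6, 349.5, 222.6]
orientation: [0.376, 3.119, 0.001]
ft_force: [-0.1, 0.8, -0.4]
width: 74.5
grasp_force: 0.0
```

>>> {"api": "servo_tool", "payload": {
  "deltas": [
    [[-86.4,-102.3,0.2],[0,0,-0.051]],
    [[-86.4,-102.3,0.2],[0,0,-0.051]],
    [[-86.4,-102.3,0.2],[0,0,-0.051]],
    [[-86.4,-102.3,0.2],[0,0,-0.051]],
    [[-86.4,-102.3,0.2],[0,0,-0.051]]
  ]
}}

```text
t: 2.75
ee_pos: [388.9, 230.6, 222.4]
orientation: [0.296, 3.127, 0.001]
ft_force: [-0.0, 0.7, 1.0]
width: 75.1
grasp_force: 0.0
```

>>> {"api": "servo_tool", "payload": {
  "deltas": [
    [[-81.1,-106.6,0.2],[-0.001,0,-0.052]],
    [[-81.1,-106.6,0.2],[-0.001,0,-0.052]],
    [[-81.1,-106.6,0.2],[-0.001,0,-0.052]],
    [[-81.1,-106.6,0.2],[-0.001,0,-0.052]],
    [[-81.1,-106.6,0.2],[-0.001,0,-0.052]]
  ]
}}

```text
t: 3.17
ee_pos: [449.1, 111.1, 222.0]
orientation: [0.213, 3.134, 0.003]
ft_force: [-0.3, 1.0, 1.3]
width: 74.6
grasp_force: 0.0
```

>>> {"api": "servo_tool", "payload": {
  "deltas": [
    [[-75.5,-110.6,0.2],[0,-0.001,-0.051]],
    [[-75.5,-110.6,0.2],[0,-0.001,-0.051]],
    [[-75.5,-110.6,0.2],[0,-0.001,-0.051]],
    [[-75.5,-110.6,0.2],[0,-0.001,-0.051]],
    [[-75.5,-110.6,0.2],[0,-0.001,-0.051]]
  ]
}}

```text
t: 3.58
ee_pos: [509.1, -8.3, 221.5]
orientation: [0.132, 3.137, 0.002]
ft_force: [0.6, 0.2, 0.1]
width: 74.8
grasp_force: 0.0
```

>>> {"api": "servo_tool", "payload": {
  "deltas": [
    [[0,0,78],[0,0,0]],
    [[0,0,78],[0,0,0]],
    [[0,0,78],[0,0,0]],
    [[0,0,78],[0,0,0]]
  ]
}}

```text
t: 3.92
ee_pos: [506.0, -6.5, 142.5]
orientation: [-0.126, -3.135, -0.002]
ft_force: [0.3, -0.4, 0.8]
width: 74.6
grasp_force: 0.0
```

>>> {"api": "servo_tool", "payload": {
  "deltas": [
    [[0,0,39],[0,0,0]],
    [[0,0,78],[0,0,0]],
    [[0,0,78],[0,0,0]],
    [[0,0,78],[0,0,0]],
    [[0,0,78],[0,0,0]]
  ]
}}

```text
t: 4.33
ee_pos: [509.6, -8.3, 68.2]
orientation: [0.129, 3.135, 0.002]
ft_force: [0.5, -0.2, -0.2]
width: 74.8
grasp_force: 0.0
```

```bash
python3 plan.py '[[508,-9,200,85.3],[470,-200,200,45],[447,-391,200,4],[447,-391,27,4],[447,-391,120,4]]' 140 0.5
python3 - <<'E'
from h import *
o=ctrl.get_obs();print(o["ee_pos"],o["ft_force"],o["qpos"])
f=get_image("scene")["frame"];cv2.imwrite("pics/c2.png",cv2.resize(f[60:260,130:390],None,fx=3,fy=3))
E
```

```text
-> [508, -9, 200, 85.3]
   [[0.0, 0.0, -134.0], [0.0, 0.0, 0.0]] rows 4
-> [470, -200, 200, 45]
   [[11.1, -96.7, 0.0], [0.0, 0.0, 0.351]] rows 3
   [[-22.9, -94.7, 0.0], [0.0, 0.0, 0.352]] rows 3
-> [447, -391, 200, 4]
   [[-59.4, -75.6, 0.0], [0.0, 0.0, 0.358]] rows 3
   [[-82.2, -50.1, 0.0], [0.0, 0.0, 0.358]] rows 3
-> [447, -391, 27, 4]
   [[0.0, 0.0, 86.5], [0.0, 0.0, 0.0]] rows 3
   [[0.1, 0.0, 86.5], [0.0, 0.0, 0.0]] rows 3
-> [447, -391, 120, 4]
   [[0.0, 0.0, -93.0], [0.0, 0.0, 0.0]] rows 3
[509.63519674  -8.26187096  68.20945635] [ 0.49564492 -0.16027864 -0.20343936] [-4.01925540e-02  4.98824445e-01  1.97623868e+00  1.69529024e-03
  6.62364952e-01 -1.53027053e+00]
```

View pics/c2.png

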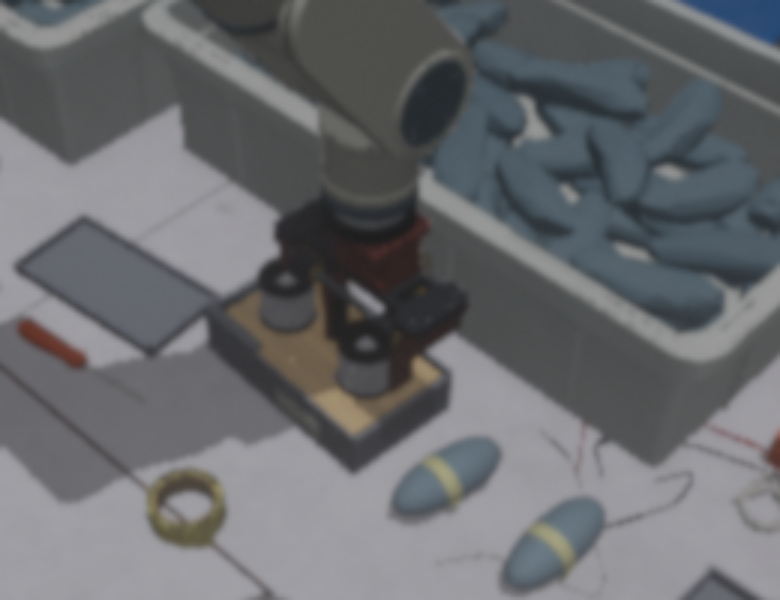

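The fingers straddle the front reel (crop 365,355), and the gripper's body lies along the box as intended. Closing now.

>>> {"api": "servo_tool", "payload": {
  "deltas": [
    [[0,0,0],[0,0,0]],
    [[0,0,0],[0,0,0]],
    [[0,0,0],[0,0,0]],
    [[0,0,0],[0,0,0]],
    [[0,0,0],[0,0,0]]
  ],
  "grip": 1
}}

```text
t: 4.8
ee_pos: [508.7, -9.0, 66.8]
orientation: [0.13, 3.136, 0.002]
ft_force: [-2.1, 0.4, 10.3]
width: 53.7
grasp_force: 30.0
```

>>> {"api": "servo_tool", "payload": {
  "deltas": [
    [[0,0,-27],[0,0,0]],
    [[0,0,-54],[0,0,0]],
    [[0,0,-81],[0,0,0]],
    [[0,0,-108],[0,0,0]],
    [[0,0,-134],[0,0,0]]
  ]
}}

```text
t: 5.22
ee_pos: [507.3, -9.1, 200.9]
orientation: [0.13, 3.138, 0.002]
ft_force: [0.2, -0.7, -2.8]
width: 53.2
grasp_force: 30.0
```

>>> {"api": "servo_tool", "payload": {
  "deltas": [
    [[11.1,-96.7,0],[0,0,0.351]],
    [[11.1,-96.7,0],[0,0,0.351]],
    [[11.1,-96.7,0],[0,0,0.351]],
    [[11.1,-96.7,0],[0,0,0.351]],
    [[11.1,-96.7,0],[0,0,0.351]]
  ]
}}

```text
t: 5.63
ee_pos: [488.3, -105.0, 199.5]
orientation: [0.676, 3.067, 0.002]
ft_force: [-0.0, 1.1, -1.8]
width: 53.2
grasp_force: 30.0
```

>>> {"api": "servo_tool", "payload": {
  "deltas": [
    [[-22.9,-94.7,0],[0,0,0.352]],
    [[-22.9,-94.7,0],[0,0,0.352]],
    [[-22.9,-94.7,0],[0,0,0.352]],
    [[-22.9,-94.7,0],[0,0,0.352]],
    [[-22.9,-94.7,0],[0,0,0.352]]
  ]
}}

```text
t: 6.05
ee_pos: [469.7, -199.4, 199.0]
orientation: [-1.198, -2.904, -0.003]
ft_force: [0.8, 0.5, -2.3]
width: 53.6
grasp_force: 30.0
```

>>> {"api": "servo_tool", "payload": {
  "deltas": [
    [[-59.4,-75.6,0],[0,0,0.358]],
    [[-59.4,-75.6,0],[0,0,0.358]],
    [[-59.4,-75.6,0],[0,0,0.358]],
    [[-59.4,-75.6,0],[0,0,0.358]],
    [[-59.4,-75.6,0],[0,0,0.358]]
  ]
}}

```text
t: 6.47
ee_pos: [458.5, -294.2, 198.9]
orientation: [-1.693, -2.645, -0.003]
ft_force: [0.7, 1.0, -2.3]
width: 53.5
grasp_force: 30.0
```

>>> {"api": "servo_tool", "payload": {
  "deltas": [
    [[-82.2,-50.1,0],[0,0,0.358]],
    [[-82.2,-50.1,0],[0,0,0.358]],
    [[-82.2,-50.1,0],[0,0,0.358]],
    [[-82.2,-50.1,0],[0,0,0.358]],
    [[-82.2,-50.1,0],[0,0,0.358]]
  ]
}}

```text
t: 6.88
ee_pos: [447.0, -389.2, 198.7]
orientation: [-2.136, -2.302, -0.003]
ft_force: [0.1, 1.0, -2.6]
width: 53.9
grasp_force: 30.0
```

>>> {"api": "servo_tool", "payload": {
  "deltas": [
    [[0,0,30],[0,0,0]],
    [[0,0,60],[0,0,0]],
    [[0,0,86.5],[0,0,0]],
    [[0,0,86.5],[0,0,0]]
  ]
}}

```text
t: 7.22
ee_pos: [444.6, -385.8, 107.9]
orientation: [-2.129, -2.297, -0.003]
ft_force: [-0.8, 1.2, -1.3]
width: 53.5
grasp_force: 30.0
```

>>> {"api": "servo_tool", "payload": {
  "deltas": [
    [[0.1,0,25],[0,0,0]],
    [[0.1,0,50],[0,0,0]],
    [[0.1,0,70],[0,0,0]],
    [[0.1,0,86.5],[0,0,0]],
    [[0.1,0,86.5],[0,0,0]]
  ]
}}

```text
t: 7.63
ee_pos: [446.7, -388.5, 25.0]
orientation: [-2.136, -2.3, -0.003]
ft_force: [0.1, 0.2, -2.3]
width: 53.4
grasp_force: 30.0
```

>>> {"api": "servo_tool", "payload": {
  "deltas": [
    [[0,0,0],[0,0,0]],
    [[0,0,0],[0,0,0]],
    [[0,0,0],[0,0,0]]
  ],
  "grip": -0.4
}}

```text
t: 7.88
ee_pos: [448.0, -391.2, 28.1]
orientation: [2.14, 2.296, 0.002]
ft_force: [-0.8, -0.5, 0.8]
width: 61.3
grasp_force: 0.0
```

>>> {"api": "servo_tool", "payload": {
  "deltas": [
    [[0,0,-31],[0,0,0]],
    [[0,0,-62],[0,0,0]],
    [[0,0,-93],[0,0,0]],
    [[0,0,-93],[0,0,0]]
  ]
}}

```text
t: 8.22
ee_pos: [450.0, -393.7, 126.4]
orientation: [2.135, 2.289, 0.003]
ft_force: [0.0, -0.3, -0.7]
width: 61.5
grasp_force: 0.0
```

```bash
python3 plan.py '[[470,-200,200,45],[516.5,101,200,85.3],[516.5,101,66,85.3]]' 150 0.55
python3 - <<'E'
from h import *
im=get_image("top");P=pts(im);z=P[...,2]
m=(z>45)&(z<70)&(abs(P[...,0]-447)<60)&(abs(P[...,1]+391)<60);r=cv2.minAreaRect(P[m][:,:2].astype(np.float32));print("reel in tray",m.sum(),r)
m=(z>14)&(z<24)&(P[...,1]>-360)&(P[...,1]<-335)&(P[...,0]>400)&(P[...,0]<580)
p=P[m];print("tray +y wall line: yaw",np.degrees(np.polyfit(p[:,0],p[:,1],1)[0]),np.median(p,0))
m=(z>92)&(P[...,0]>470)&(P[...,0]<560)&(P[...,1]>60)&(P[...,1]<140);print("rear reel",cv2.minAreaRect(P[m][:,:2].astype(np.float32)))
E
```

```text
-> [470, -200, 200, 45]
   [[94.4, 18.1, -40.0], [0.0, 0.0, -0.358]] rows 3
   [[82.1, 50.1, -40.0], [0.0, 0.0, -0.358]] rows 3
-> [516.5, 101, 200, 85.3]
   [[60.0, 81.9, 0.0], [0.0, 0.0, -0.234]] rows 3
   [[39.4, 93.6, 0.0], [0.0, 0.0, -0.235]] rows 3
   [[16.5, 100.2, -0.1], [0.0, 0.0, -0.234]] rows 3
-> [516.5, 101, 66, 85.3]
   [[0.1, 0.0, 134.0], [0.0, 0.0, 0.0]] rows 4
reel in tray 0 ((0.0, 0.0), (0.0, 0.0), 0.0)
tray +y wall line: yaw -0.1990565392290963 [ 509.89129804 -346.22682065   17.96248033]
rear reel ((515.7076416015625, 101.14480590820312), (52.51884460449219, 51.81697463989258), 19.181570053100586)
```

>>> {"api": "servo_tool", "payload": {
  "deltas": [
    [[94.4,18.1,-40],[0,0,-0.358]],
    [[94.4,18.1,-40],[0,0,-0.358]],
    [[94.4,18.1,-40],[0,0,-0.358]],
    [[94.4,18.1,-40],[0,0,-0.358]]
  ],
  "grip": -0.7
}}

```text
t: 8.6
ee_pos: [458.6, -292.5, 160.6]
orientation: [1.689, 2.647, 0.003]
ft_force: [0.2, -0.2, -0.2]
width: 74.5
grasp_force: 0.0
```

>>> {"api": "servo_tool", "payload": {
  "deltas": [
    [[82.1,50.1,-40],[0,0,-0.358]],
    [[82.1,50.1,-40],[0,0,-0.358]],
    [[82.1,50.1,-40],[0,0,-0.358]],
    [[82.1,50.1,-40],[0,0,-0.358]]
  ]
}}

```text
t: 8.93
ee_pos: [470.5, -198.1, 200.5]
orientation: [1.194, 2.903, 0.003]
ft_force: [0.4, -0.4, -0.2]
width: 74.8
grasp_force: 0.0
```

>>> {"api": "servo_tool", "payload": {
  "deltas": [
    [[60,81.9,0],[0,0,-0.234]],
    [[60,81.9,0],[0,0,-0.234]],
    [[60,81.9,0],[0,0,-0.234]],
    [[60,81.9,0],[0,0,-0.234]]
  ]
}}

```text
t: 9.27
ee_pos: [485.4, -98.2, 198.6]
orientation: [-0.857, -3.022, -0.002]
ft_force: [0.1, 0.3, -0.6]
width: 74.3
grasp_force: 0.0
```

>>> {"api": "servo_tool", "payload": {
  "deltas": [
    [[39.4,93.6,0],[0,0,-0.235]],
    [[39.4,93.6,0],[0,0,-0.235]],
    [[39.4,93.6,0],[0,0,-0.235]],
    [[39.4,93.6,0],[0,0,-0.235]]
  ]
}}

```text
t: 9.6
ee_pos: [501.6, 1.6, 198.9]
orientation: [0.497, 3.101, 0.002]
ft_force: [-0.1, 0.1, 0.9]
width: 74.0
grasp_force: 0.0
```

>>> {"api": "servo_tool", "payload": {
  "deltas": [
    [[16.5,100.2,-0.1],[0,0,-0.234]],
    [[16.5,100.2,-0.1],[0,0,-0.234]],
    [[16.5,100.2,-0.1],[0,0,-0.234]],
    [[16.5,100.2,-0.1],[0,0,-0.234]],
    [[16.5,100.2,-0.1],[0,0,-0.234]]
  ]
}}

```text
t: 10.02
ee_pos: [516.7, 99.5, 199.1]
orientation: [0.133, 3.138, -0.0]
ft_force: [0.5, 0.5, 0.2]
width: 74.6
grasp_force: 0.0
```

>>> {"api": "servo_tool", "payload": {
  "deltas": [
    [[0,0,35],[0,0,0]],
    [[0,0,70],[0,0,0]],
    [[0,0,105],[0,0,0]],
    [[0.1,0,134],[0,0,0]],
    [[0.1,0,134],[0,0,0]]
  ]
}}

```text
t: 10.43
ee_pos: [512.5, 97.8, 60.8]
orientation: [-0.136, -3.13, 0.002]
ft_force: [-0.8, 0.8, 0.3]
width: 74.6
grasp_force: 0.0
```

>>> {"api": "servo_tool", "payload": {
  "deltas": [
    [[0,0,0],[0,0,0]],
    [[0,0,0],[0,0,0]],
    [[0,0,0],[0,0,0]],
    [[0,0,0],[0,0,0]],
    [[0,0,0],[0,0,0]]
  ],
  "grip": 1
}}

```text
t: 10.85
ee_pos: [518.0, 100.9, 67.7]
orientation: [0.13, 3.134, 0.002]
ft_force: [-0.1, -4.0, 7.2]
width: 54.6
grasp_force: 30.0
```

```bash
python3 - <<'E'
from h import *
im=get_image("top");P=pts(im);z=P[...,2]
m=(z>45)&(z<70)&(abs(P[...,0]-447)<60)&(abs(P[...,1]+391)<60);r=cv2.minAreaRect(P[m][:,:2].astype(np.float32));print("reel in tray",m.sum(),r)
m=(z>14)&(z<26)&(P[...,1]>-440)&(P[...,1]<-335)&(P[...,0]>460)&(P[...,0]<510)
for y in range(-430,-345,12):
    k=m&(abs(P[...,1]-y)<6)&(z<22);print("divider",y,P[k][:,0].mean() if k.any() else None,k.sum())
E
python3 plan.py '[[516.5,101,210,85.3],[470,-200,210,45],[532,-382,210,4],[532,-382,27,4],[532,-382,130,4]]' 150 0.55
```

```text
reel in tray 239 ((465.8748474121094, -404.9925231933594), (51.779075622558594, 105.06997680664062), 42.16986083984375)
divider -430 486.2248026430534 28
divider -418 490.72641812254295 7
divider -406 489.16461104753284 3
divider -394 489.741822077772 4
divider -382 489.09590561996083 3
divider -370 485.4988894135627 8
divider -358 489.89203044153675 6
divider -346 484.485506250882 23
-> [516.5, 101, 210, 85.3]
   [[-0.1, 0.0, -144.0], [0.0, 0.0, 0.0]] rows 4
-> [470, -200, 210, 45]
   [[7.2, -101.3, 0.0], [0.0, 0.0, 0.234]] rows 3
   [[-16.5, -100.2, 0.1], [0.0, 0.0, 0.234]] rows 3
   [[-39.3, -93.6, 0.0], [0.0, 0.0, 0.235]] rows 3
-> [532, -382, 210, 4]
   [[-86.3, -42.4, 0.0], [0.0, 0.0, 0.358]] rows 3
   [[-95.6, -9.6, 0.1], [0.0, 0.0, 0.358]] rows 3
-> [532, -382, 27, 4]
   [[0.0, 0.0, 91.5], [0.0, 0.0, 0.0]] rows 3
   [[0.1, 0.0, 91.5], [0.0, 0.0, 0.0]] rows 3
-> [532, -382, 130, 4]
   [[-0.1, 0.0, -103.0], [0.0, 0.0, 0.0]] rows 3
```

>>> {"api": "servo_tool", "payload": {
  "deltas": [
    [[0,0,-29],[0,0,0]],
    [[0,0,-58],[0,0,0]],
    [[0,0,-87],[0,0,0]],
    [[0,0,-116],[0,0,0]],
    [[-0.1,0,-144],[0,0,0]]
  ]
}}

```text
t: 11.32
ee_pos: [516.2, 101.1, 212.1]
orientation: [0.13, 3.137, 0.002]
ft_force: [-0.4, -0.1, -1.9]
width: 54.4
grasp_force: 30.0
```

>>> {"api": "servo_tool", "payload": {
  "deltas": [
    [[7.2,-101.3,0],[0,0,0.234]],
    [[7.2,-101.3,0],[0,0,0.234]],
    [[7.2,-101.3,0],[0,0,0.234]],
    [[7.2,-101.3,0],[0,0,0.234]]
  ]
}}

```text
t: 11.65
ee_pos: [500.1, -2.0, 210.7]
orientation: [0.5, 3.099, 0.001]
ft_force: [1.0, -0.1, -1.3]
width: 54.4
grasp_force: 30.0
```

>>> {"api": "servo_tool", "payload": {
  "deltas": [
    [[-16.5,-100.2,0.1],[0,0,0.234]],
    [[-16.5,-100.2,0.1],[0,0,0.234]],
    [[-16.5,-100.2,0.1],[0,0,0.234]],
    [[-16.5,-100.2,0.1],[0,0,0.234]]
  ]
}}

```text
t: 11.98
ee_pos: [485.1, -101.9, 210.0]
orientation: [0.858, 3.02, 0.001]
ft_force: [0.1, 0.6, -1.6]
width: 54.0
grasp_force: 30.0
```

>>> {"api": "servo_tool", "payload": {
  "deltas": [
    [[-39.3,-93.6,0],[0,0,0.235]],
    [[-39.3,-93.6,0],[0,0,0.235]],
    [[-39.3,-93.6,0],[0,0,0.235]],
    [[-39.3,-93.6,0],[0,0,0.235]]
  ]
}}

```text
t: 12.32
ee_pos: [470.2, -201.8, 209.8]
orientation: [1.205, 2.899, 0.002]
ft_force: [-0.5, 0.3, -1.3]
width: 54.3
grasp_force: 30.0
```

>>> {"api": "servo_tool", "payload": {
  "deltas": [
    [[-86.3,-42.4,0],[0,0,0.358]],
    [[-86.3,-42.4,0],[0,0,0.358]],
    [[-86.3,-42.4,0],[0,0,0.358]],
    [[-86.3,-42.4,0],[0,0,0.358]]
  ]
}}

```text
t: 12.65
ee_pos: [502.9, -292.1, 209.6]
orientation: [1.705, 2.635, 0.003]
ft_force: [-0.4, 0.5, -1.0]
width: 54.4
grasp_force: 30.0
```

>>> {"api": "servo_tool", "payload": {
  "deltas": [
    [[-95.6,-9.6,0.1],[0,0,0.358]],
    [[-95.6,-9.6,0.1],[0,0,0.358]],
    [[-95.6,-9.6,0.1],[0,0,0.358]],
    [[-95.6,-9.6,0.1],[0,0,0.358]],
    [[-95.6,-9.6,0.1],[0,0,0.358]]
  ]
}}

```text
t: 13.07
ee_pos: [531.8, -379.9, 208.6]
orientation: [-2.136, -2.301, -0.003]
ft_force: [0.0, 0.5, -1.2]
width: 53.9
grasp_force: 30.0
```

>>> {"api": "servo_tool", "payload": {
  "deltas": [
    [[0,0,30],[0,0,0]],
    [[0,0,60],[0,0,0]],
    [[0,0,91.5],[0,0,0]],
    [[0,0,91.5],[0,0,0]]
  ]
}}

```text
t: 13.4
ee_pos: [528.2, -376.5, 111.9]
orientation: [-2.129, -2.295, -0.001]
ft_force: [-0.7, 1.0, -2.8]
width: 54.4
grasp_force: 30.0
```

>>> {"api": "servo_tool", "payload": {
  "deltas": [
    [[0.1,0,25],[0,0,0]],
    [[0.1,0,50],[0,0,0]],
    [[0.1,0,75],[0,0,0]],
    [[0.1,0,91.5],[0,0,0]],
    [[0.1,0,91.5],[0,0,0]]
  ]
}}

```text
t: 13.82
ee_pos: [531.1, -379.5, 25.0]
orientation: [-2.137, -2.298, -0.002]
ft_force: [-0.6, 1.4, -2.3]
width: 54.4
grasp_force: 30.0
```

>>> {"api": "servo_tool", "payload": {
  "deltas": [
    [[0,0,0],[0,0,0]],
    [[0,0,0],[0,0,0]],
    [[0,0,0],[0,0,0]]
  ],
  "grip": -0.4
}}

```text
t: 14.07
ee_pos: [533.0, -382.0, 28.4]
orientation: [2.14, 2.296, 0.003]
ft_force: [-0.6, -0.2, 0.5]
width: 61.4
grasp_force: 0.0
```

>>> {"api": "servo_tool", "payload": {
  "deltas": [
    [[-0.1,0,-34],[0,0,0]],
    [[-0.1,0,-68],[0,0,0]],
    [[-0.1,0,-103],[0,0,0]],
    [[-0.1,0,-103],[0,0,0]]
  ]
}}

```text
t: 14.4
ee_pos: [535.6, -384.7, 138.0]
orientation: [2.134, 2.288, 0.005]
ft_force: [1.3, -0.3, 0.8]
width: 61.4
grasp_force: 0.0
```

```bash
python3 - <<'E'
from h import *
for n in["top","scene"]:
    im=get_image(n);P=pts(im)
    for r in finder.silhouettes("sleeve_a",im)[:3]:
        p=P[r["mask"]&(im["depth"]>0)];p=p[p[:,2]>22]
        rr=cv2.minAreaRect(p[:,:2].astype(np.float32));c=np.cov(p[:,:2].T);w,v=np.linalg.eigh(c)
        print(n,round(r["score"],2),np.round(rr[0]),np.round(rr[1]),"pca",np.degrees(np.arctan2(v[1,1],v[0,1])).round(1),p.mean(0).round())
E
python3 plan.py '[[510,-330,160,40],[497,-238,160,87],[497,-238,6,87]]' 150 0.55
```

```text
top 0.85 [ 501. -236.] [46. 98.] pca -174.6 [ 504. -237.   37.]
scene 0.92 [ 495. -238.] [ 46. 113.] pca 175.4 [ 490. -240.   34.]
scene 0.79 [ 485. -126.] [ 46. 116.] pca 169.3 [ 482. -128.   33.]
scene 0.69 [ 338. -388.] [30. 38.] pca 101.9 [ 335. -388.   60.]
-> [510, -330, 160, 40]
   [[26.7, -9.2, -15.0], [0.0, 0.0, -0.314]] rows 3
   [[28.2, -0.4, -15.1], [0.0, 0.0, -0.315]] rows 3
-> [497, -238, 160, 87]
   [[39.4, 24.6, 0.0], [0.0, 0.0, -0.41]] rows 4
   [[26.4, 38.3, 0.0], [0.0, 0.0, -0.41]] rows 4
-> [497, -238, 6, 87]
   [[0.0, 0.0, 77.0], [0.0, 0.0, 0.0]] rows 3
   [[0.0, 0.0, 77.0], [0.0, 0.0, 0.0]] rows 3
```

>>> {"api": "servo_tool", "payload": {
  "deltas": [
    [[26.7,-9.2,-15],[0,0,-0.314]],
    [[26.7,-9.2,-15],[0,0,-0.314]],
    [[26.7,-9.2,-15],[0,0,-0.314]],
    [[26.7,-9.2,-15],[0,0,-0.314]]
  ],
  "grip": -0.77
}}

```text
t: 14.93
ee_pos: [519.9, -355.1, 142.9]
orientation: [-1.753, -2.604, -0.002]
ft_force: [-0.5, -0.0, 0.1]
width: 77.5
grasp_force: 0.0
```

>>> {"api": "servo_tool", "payload": {
  "deltas": [
    [[28.2,-0.4,-15.1],[0,0,-0.315]],
    [[28.2,-0.4,-15.1],[0,0,-0.315]],
    [[28.2,-0.4,-15.1],[0,0,-0.315]],
    [[28.2,-0.4,-15.1],[0,0,-0.315]]
  ]
}}

```text
t: 15.27
ee_pos: [509.3, -329.5, 158.4]
orientation: [-1.327, -2.846, -0.002]
ft_force: [0.1, 0.2, 0.2]
width: 77.5
grasp_force: 0.0
```

>>> {"api": "servo_tool", "payload": {
  "deltas": [
    [[39.4,24.6,0],[0,0,-0.41]],
    [[39.4,24.6,0],[0,0,-0.41]],
    [[39.4,24.6,0],[0,0,-0.41]],
    [[39.4,24.6,0],[0,0,-0.41]],
    [[39.4,24.6,0],[0,0,-0.41]]
  ]
}}

```text
t: 15.68
ee_pos: [502.9, -283.8, 158.5]
orientation: [-0.724, -3.056, -0.002]
ft_force: [1.3, 0.4, -0.2]
width: 77.6
grasp_force: 0.0
```

>>> {"api": "servo_tool", "payload": {
  "deltas": [
    [[26.4,38.3,0],[0,0,-0.41]],
    [[26.4,38.3,0],[0,0,-0.41]],
    [[26.4,38.3,0],[0,0,-0.41]],
    [[26.4,38.3,0],[0,0,-0.41]],
    [[26.4,38.3,0],[0,0,-0.41]]
  ]
}}

```text
t: 16.1
ee_pos: [496.6, -237.9, 158.8]
orientation: [0.088, 3.14, 0.002]
ft_force: [-0.1, 0.2, 0.2]
width: 77.9
grasp_force: 0.0
```

>>> {"api": "servo_tool", "payload": {
  "deltas": [
    [[0,0,25],[0,0,0]],
    [[0,0,50],[0,0,0]],
    [[0,0,77],[0,0,0]],
    [[0,0,77],[0,0,0]]
  ]
}}

```text
t: 16.43
ee_pos: [493.8, -236.7, 77.9]
orientation: [-0.091, -3.134, -0.007]
ft_force: [-0.9, 1.5, -0.1]
width: 77.9
grasp_force: 0.0
```

>>> {"api": "servo_tool", "payload": {
  "deltas": [
    [[0,0,22],[0,0,0]],
    [[0,0,44],[0,0,0]],
    [[0,0,62],[0,0,0]],
    [[0,0,77],[0,0,0]],
    [[0,0,77],[0,0,0]]
  ]
}}

```text
t: 16.85
ee_pos: [495.7, -237.5, 3.6]
orientation: [-0.088, -3.138, -0.004]
ft_force: [0.5, 0.5, -0.2]
width: 77.5
grasp_force: 0.0
```

>>> {"api": "servo_tool", "payload": {
  "deltas": [
    [[0,0,0],[0,0,0]],
    [[0,0,0],[0,0,0]],
    [[0,0,0],[0,0,0]],
    [[0,0,0],[0,0,0]],
    [[0,0,0],[0,0,0]]
  ],
  "grip": 1
}}

```text
t: 17.27
ee_pos: [497.5, -238.2, 6.3]
orientation: [0.083, 3.138, 0.0]
ft_force: [-0.4, 0.0, 0.3]
width: 47.9
grasp_force: 0.0
```

```bash
python3 plan.py '[[497,-238,70,87],[345,-238,70,87],[345,-238,9,87],[345,-238,140,87]]' 160 0.55
python3 - <<'E'
from h import *
o=ctrl.get_obs();print(o["ee_pos"],o["qpos"].round(2),o["width"])
E
```

```text
-> [497, -238, 70, 87]
   [[0.0, 0.0, -64.0], [0.0, 0.0, 0.0]] rows 2
-> [345, -238, 70, 87]
   [[151.8, -8.0, 0.0], [0.0, 0.0, 0.0]] rows 5
-> [345, -238, 9, 87]
   [[0.0, 0.0, 61.0], [0.0, 0.0, 0.0]] rows 2
-> [345, -238, 140, 87]
   [[0.0, 0.0, -131.0], [0.0, 0.0, 0.0]] rows 4
[ 497.50996659 -238.15319864    6.30939383] [-0.47  0.65  1.89  0.    0.6  -1.99] 47.89235184761723
```

>>> {"api": "servo_tool", "payload": {
  "deltas": [
    [[0,0,0],[0,0,0]],
    [[0,0,0],[0,0,0]],
    [[0,0,0],[0,0,0]],
    [[0,0,0],[0,0,0]]
  ],
  "grip": 1
}}

```text
t: 17.6
ee_pos: [497.2, -238.0, 5.9]
orientation: [0.083, 3.139, 0.001]
ft_force: [-0.4, 0.6, 6.2]
width: 38.3
grasp_force: 29.8
```

>>> {"api": "servo_tool", "payload": {
  "deltas": [
    [[0,0,-16],[0,0,0]],
    [[0,0,-32],[0,0,0]],
    [[0,0,-48],[0,0,0]],
    [[0,0,-64],[0,0,0]],
    [[0,0,-64],[0,0,0]]
  ]
}}

```text
t: 18.02
ee_pos: [498.4, -238.7, 71.7]
orientation: [0.083, 3.136, -0.001]
ft_force: [0.7, -0.4, -1.0]
width: 37.8
grasp_force: 29.8
```

>>> {"api": "servo_tool", "payload": {
  "deltas": [
    [[31,-1.6,0],[0,0,0]],
    [[62,-3.2,0],[0,0,0]],
    [[93,-4.9,0],[0,0,0]],
    [[124,-6.5,0],[0,0,0]],
    [[151.8,-8,0],[0,0,0]]
  ]
}}

```text
t: 18.43
ee_pos: [342.6, -237.1, 68.4]
orientation: [-0.082, -3.14, -0.003]
ft_force: [-0.3, -0.2, -1.3]
width: 38.1
grasp_force: 29.8
```

>>> {"api": "servo_tool", "payload": {
  "deltas": [
    [[0,0,0],[0,0,0]],
    [[0,0,20],[0,0,0]],
    [[0,0,40],[0,0,0]],
    [[0,0,61],[0,0,0]],
    [[0,0,61],[0,0,0]]
  ]
}}

```text
t: 18.85
ee_pos: [344.4, -237.4, 5.6]
orientation: [-0.083, -3.139, -0.004]
ft_force: [-1.7, 0.5, -0.3]
width: 37.8
grasp_force: 29.9
```

>>> {"api": "servo_tool", "payload": {
  "deltas": [
    [[0,0,0],[0,0,0]],
    [[0,0,0],[0,0,0]],
    [[0,0,0],[0,0,0]],
    [[0,0,0],[0,0,0]],
    [[0,0,0],[0,0,0]]
  ],
  "grip": -0.65
}}

```text
t: 19.27
ee_pos: [345.4, -238.1, 8.9]
orientation: [0.083, 3.138, 0.0]
ft_force: [0.9, -0.0, -0.1]
width: 67.8
grasp_force: 0.0
```

>>> {"api": "servo_tool", "payload": {
  "deltas": [
    [[0,0,-31],[0,0,0]],
    [[0,0,-62],[0,0,0]],
    [[0,0,-93],[0,0,0]],
    [[0,0,-131],[0,0,0]],
    [[0,0,-131],[0,0,0]]
  ]
}}

```text
t: 19.68
ee_pos: [347.8, -240.1, 145.1]
orientation: [0.083, 3.131, -0.008]
ft_force: [1.6, -1.1, 0.6]
width: 72.3
grasp_force: 0.0
```

```bash
python3 plan.py '[[486,-126,140,80],[486,-126,6,80]]' 150 0.55
python3 - <<'E'
from h import *
for n in["top","scene"]:
    im=get_image(n);P=pts(im)
    for r in finder.silhouettes("sleeve_a",im)[:3]:
        p=P[r["mask"]&(im["depth"]>0)];p=p[p[:,2]>22]
        if len(p)<30: continue
        rr=cv2.minAreaRect(p[:,:2].astype(np.float32));c=np.cov(p[:,:2].T);w,v=np.linalg.eigh(c)
        print(n,round(r["score"],2),np.round(rr[0]),np.round(rr[1]),"pca",np.degrees(np.arctan2(v[1,1],v[0,1])).round(1),p.mean(0).round())
E
```

```text
-> [486, -126, 140, 80]
   [[-67.5, 59.6, 0.0], [0.0, 0.0, 0.061]] rows 3
   [[-63.7, 63.6, 0.0], [0.0, 0.0, 0.061]] rows 3
-> [486, -126, 6, 80]
   [[0.1, 0.1, 134.0], [0.0, 0.0, 0.0]] rows 4
top 0.58 [ 488. -125.] [ 49. 107.] pca 171.1 [ 488. -124.   36.]
scene 0.56 [ 341. -239.] [96. 70.] pca 175.5 [ 338. -240.   34.]
```

>>> {"api": "servo_tool", "payload": {
  "deltas": [
    [[-67.5,59.6,0],[0,0,0.061]],
    [[-67.5,59.6,0],[0,0,0.061]],
    [[-67.5,59.6,0],[0,0,0.061]],
    [[-67.5,59.6,0],[0,0,0.061]]
  ],
  "grip": -0.62
}}

```text
t: 20.22
ee_pos: [416.0, -180.5, 137.8]
orientation: [-0.173, -3.136, -0.003]
ft_force: [0.3, -0.8, 0.6]
width: 71.3
grasp_force: 0.0
```

>>> {"api": "servo_tool", "payload": {
  "deltas": [
    [[-63.7,63.6,0],[0,0,0.061]],
    [[-63.7,63.6,0],[0,0,0.061]],
    [[-63.7,63.6,0],[0,0,0.061]],
    [[-63.7,63.6,0],[0,0,0.061]],
    [[-63.7,63.6,0],[0,0,0.061]]
  ]
}}

```text
t: 20.63
ee_pos: [484.0, -126.2, 138.2]
orientation: [-0.273, -3.127, -0.002]
ft_force: [-0.4, -0.3, -0.1]
width: 71.4
grasp_force: 0.0
```

>>> {"api": "servo_tool", "payload": {
  "deltas": [
    [[0,0,34],[0,0,0]],
    [[0,0,68],[0,0,0]],
    [[0,0,90],[0,0,0]],
    [[0,0,90],[0,0,0]]
  ]
}}

```text
t: 20.97
ee_pos: [480.8, -126.2, 45.5]
orientation: [-0.276, -3.121, -0.004]
ft_force: [-0.1, -0.0, -0.1]
width: 71.1
grasp_force: 0.0
```

>>> {"api": "servo_tool", "payload": {
  "deltas": [
    [[0,0,15],[0,0,0]],
    [[0.1,0.1,30],[0,0,0]],
    [[0.1,0.1,44],[0,0,0]],
    [[0.1,0.1,44],[0,0,0]]
  ]
}}

```text
t: 21.3
ee_pos: [483.7, -126.5, 4.6]
orientation: [-0.276, -3.127, -0.002]
ft_force: [-0.5, -0.0, -0.1]
width: 71.2
grasp_force: 0.0
```

>>> {"api": "servo_tool", "payload": {
  "deltas": [
    [[0,0,0],[0,0,0]],
    [[0,0,0],[0,0,0]],
    [[0,0,0],[0,0,0]],
    [[0,0,0],[0,0,0]],
    [[0,0,0],[0,0,0]]
  ],
  "grip": 1
}}

```text
t: 21.72
ee_pos: [486.4, -126.0, 6.2]
orientation: [0.274, 3.127, 0.001]
ft_force: [-0.5, -0.1, -0.4]
width: 41.1
grasp_force: 0.1
```

>>> {"api": "servo_tool", "payload": {
  "deltas": [
    [[0,0,0],[0,0,0]],
    [[0,0,0],[0,0,0]],
    [[0,0,0],[0,0,0]]
  ]
}}

```text
t: 21.97
ee_pos: [486.3, -125.9, 6.1]
orientation: [0.274, 3.128, 0.001]
ft_force: [-0.4, 0.1, 6.3]
width: 38.0
grasp_force: 30.0
```

```bash
python3 plan.py '[[486,-126,110,80],[355,-112,110,-10],[355,-112,9,-10],[355,-112,160,-10]]' 150 0.4

```

```text
-> [486, -126, 110, 80]
   [[-0.1, -0.1, -104.0], [0.0, 0.0, 0.0]] rows 3
-> [355, -112, 110, -10]
   [[32.9, -2.2, 0.0], [0.0, 0.0, 0.393]] rows 4
   [[29.5, -14.6, 0.0], [0.0, 0.0, 0.393]] rows 4
   [[21.6, -24.8, 0.0], [0.0, 0.0, 0.392]] rows 4
   [[10.5, -31.3, 0.0], [0.0, 0.0, 0.393]] rows 4
-> [355, -112, 9, -10]
   [[0.0, 0.0, 101.0], [0.0, 0.0, 0.0]] rows 3
-> [355, -112, 160, -10]
   [[0.0, 0.0, -75.5], [0.0, 0.0, 0.0]] rows 2
   [[0.0, 0.0, -75.5], [0.0, 0.0, 0.0]] rows 2
```

>>> {"api": "servo_tool", "payload": {
  "deltas": [
    [[0,0,-26],[0,0,0]],
    [[0,0,-52],[0,0,0]],
    [[0,0,-78],[0,0,0]],
    [[-0.1,-0.1,-104],[0,0,0]],
    [[-0.1,-0.1,-104],[0,0,0]]
  ]
}}

```text
t: 22.38
ee_pos: [488.5, -126.7, 113.6]
orientation: [0.273, 3.122, -0.001]
ft_force: [0.1, 0.2, -0.1]
width: 37.7
grasp_force: 30.0
```

>>> {"api": "servo_tool", "payload": {
  "deltas": [
    [[32.9,-2.2,0],[0,0,0.393]],
    [[32.9,-2.2,0],[0,0,0.393]],
    [[32.9,-2.2,0],[0,0,0.393]],
    [[32.9,-2.2,0],[0,0,0.393]],
    [[32.9,-2.2,0],[0,0,0.393]]
  ]
}}

```text
t: 22.8
ee_pos: [452.9, -122.4, 109.0]
orientation: [0.876, 3.017, 0.002]
ft_force: [-0.2, 0.6, -0.5]
width: 37.7
grasp_force: 30.0
```

>>> {"api": "servo_tool", "payload": {
  "deltas": [
    [[29.5,-14.6,0],[0,0,0.393]],
    [[29.5,-14.6,0],[0,0,0.393]],
    [[29.5,-14.6,0],[0,0,0.393]],
    [[29.5,-14.6,0],[0,0,0.393]],
    [[29.5,-14.6,0],[0,0,0.393]]
  ]
}}

```text
t: 23.22
ee_pos: [420.6, -118.9, 109.2]
orientation: [1.445, 2.789, 0.002]
ft_force: [-0.4, -0.2, -0.6]
width: 37.8
grasp_force: 30.0
```

>>> {"api": "servo_tool", "payload": {
  "deltas": [
    [[21.6,-24.8,0],[0,0,0.392]],
    [[21.6,-24.8,0],[0,0,0.392]],
    [[21.6,-24.8,0],[0,0,0.392]],
    [[21.6,-24.8,0],[0,0,0.392]],
    [[21.6,-24.8,0],[0,0,0.392]]
  ]
}}

```text
t: 23.63
ee_pos: [388.2, -115.5, 109.3]
orientation: [1.959, 2.455, 0.002]
ft_force: [0.4, 0.1, -1.5]
width: 38.0
grasp_force: 30.0
```

>>> {"api": "servo_tool", "payload": {
  "deltas": [
    [[10.5,-31.3,0],[0,0,0.393]],
    [[10.5,-31.3,0],[0,0,0.393]],
    [[10.5,-31.3,0],[0,0,0.393]],
    [[10.5,-31.3,0],[0,0,0.393]],
    [[10.5,-31.3,0],[0,0,0.393]]
  ]
}}

```text
t: 24.05
ee_pos: [355.4, -112.1, 109.4]
orientation: [2.4, 2.026, 0.003]
ft_force: [-0.5, -0.5, -0.3]
width: 37.5
grasp_force: 30.0
```

>>> {"api": "servo_tool", "payload": {
  "deltas": [
    [[0,0,25],[0,0,0]],
    [[0,0,50],[0,0,0]],
    [[0,0,75],[0,0,0]],
    [[0,0,101],[0,0,0]],
    [[0,0,101],[0,0,0]]
  ]
}}

```text
t: 24.47
ee_pos: [354.7, -111.7, 5.2]
orientation: [-2.398, -2.025, 0.0]
ft_force: [-0.6, -0.8, -0.8]
width: 37.8
grasp_force: 30.0
```

>>> {"api": "servo_tool", "payload": {
  "deltas": [
    [[0,0,0],[0,0,0]],
    [[0,0,0],[0,0,0]],
    [[0,0,0],[0,0,0]],
    [[0,0,0],[0,0,0]]
  ],
  "grip": -0.5
}}

```text
t: 24.8
ee_pos: [355.7, -112.1, 9.3]
orientation: [2.404, 2.019, 0.004]
ft_force: [0.3, 0.3, 0.2]
width: 61.2
grasp_force: 0.0
```

>>> {"api": "servo_tool", "payload": {
  "deltas": [
    [[0,0,-25],[0,0,0]],
    [[0,0,-50],[0,0,0]],
    [[0,0,-75.5],[0,0,0]],
    [[0,0,-75.5],[0,0,0]]
  ]
}}

```text
t: 25.13
ee_pos: [357.3, -112.7, 87.8]
orientation: [2.401, 2.015, 0.009]
ft_force: [-0.3, -1.6, -0.5]
width: 66.0
grasp_force: 0.0
```

>>> {"api": "servo_tool", "payload": {
  "deltas": [
    [[0,0,-38],[0,0,0]],
    [[0,0,-75.5],[0,0,0]],
    [[0,0,-75.5],[0,0,0]]
  ]
}}

```text
t: 25.38
ee_pos: [358.1, -113.1, 164.5]
orientation: [2.4, 2.014, 0.01]
ft_force: [1.5, -0.0, 0.6]
width: 66.1
grasp_force: 0.0
```

```bash
python3 - <<'E'
from h import *
print(ctrl.get_obs()["ee_pos"])
im=get_image("top");cv2.imwrite("pics/c3.png",cv2.convertScaleAbs(cv2.resize(im["frame"][120:270,90:400],None,fx=2.58,fy=2.58,interpolation=cv2.INTER_CUBIC),alpha=1.4))
P=pts(im)
for q,b in(("reel_a",35),("sleeve_a",22),("lid",0)):
    for r in finder.silhouettes(q,im)[:2]:
        p=P[r["mask"]&(im["depth"]>0)];p=p[p[:,2]>b]
        if len(p)>20: rr=cv2.minAreaRect(p[:,:2].astype(np.float32));print(q,round(r["score"],2),np.round(rr[0]),np.round(rr[1]),round(rr[2],1),p.mean(0).round())
# posts
z=P[...,2]
for c in((508,-8.5),(516.5,101)):
    m=(z>80)&(z<105)&(np.hypot(P[...,0]-c[0],P[...,1]-c[1])<30);print("post",m.sum(),P[m].mean(0).round(1))
E
python3 plan.py '[[420,-80,160,40],[507.7,-8.5,160,85.3],[507.7,-8.5,62,85.3]]' 150 0.55
```

```text
[ 358.07332432 -113.0957828   164.48122961]
reel_a 0.71 [ 533. -377.] [53. 52.] 14.6 [ 532. -376.   53.]
reel_a 0.54 [ 448. -387.] [52. 52.] 22.0 [ 448. -386.   53.]
sleeve_a 0.86 [ 348. -235.] [84. 93.] 48.3 [ 344. -236.   37.]
lid 0.74 [359. 225.] [ 18. 156.] 7.1 [354. 252.  18.]
lid 0.65 [511.  46.] [202. 111.] 86.3 [512.  44.  48.]
post 35 [504.8  -8.5  89.8]
post 33 [514.1  99.9  89.4]
-> [420, -80, 160, 40]
   [[21.4, 29.2, 0.0], [0.0, 0.0, -0.436]] rows 4
   [[7.0, 35.6, 0.0], [0.0, 0.0, -0.437]] rows 4
-> [507.7, -8.5, 160, 85.3]
   [[-0.8, 56.6, 0.0], [0.0, 0.0, -0.395]] rows 4
   [[-22.5, 51.9, 0.0], [0.0, 0.0, -0.395]] rows 4
-> [507.7, -8.5, 62, 85.3]
   [[0.0, 0.0, 98.0], [0.0, 0.0, 0.0]] rows 3
```

View pics/c3.png

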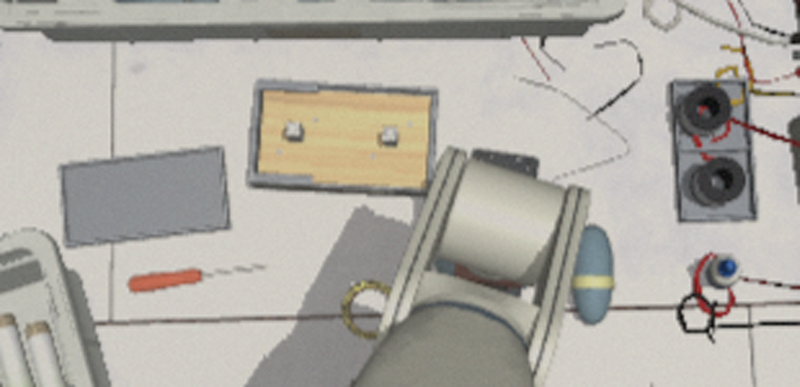

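Both reels stand in their bays (crop 708,108 and 716,182), both sleeves are out of the path, and the bare posts show at 293,130 and 388,133. Now the lid.

>>> {"api": "servo_tool", "payload": {
  "deltas": [
    [[21.4,29.2,0],[0,0,-0.436]],
    [[21.4,29.2,0],[0,0,-0.436]],
    [[21.4,29.2,0],[0,0,-0.436]],
    [[21.4,29.2,0],[0,0,-0.436]],
    [[21.4,29.2,0],[0,0,-0.436]]
  ],
  "grip": 0
}}

```text
t: 26.0
ee_pos: [386.2, -95.5, 157.8]
orientation: [-1.908, -2.492, -0.0]
ft_force: [0.5, 0.0, -0.8]
width: 44.3
grasp_force: 0.0
```

>>> {"api": "servo_tool", "payload": {
  "deltas": [
    [[7,35.6,0],[0,0,-0.437]],
    [[7,35.6,0],[0,0,-0.437]],
    [[7,35.6,0],[0,0,-0.437]],
    [[7,35.6,0],[0,0,-0.437]],
    [[7,35.6,0],[0,0,-0.437]]
  ]
}}

```text
t: 26.42
ee_pos: [419.1, -79.8, 158.2]
orientation: [-1.327, -2.846, -0.001]
ft_force: [0.2, 0.6, -0.3]
width: 43.4
grasp_force: 0.0
```

>>> {"api": "servo_tool", "payload": {
  "deltas": [
    [[-0.8,56.6,0],[0,0,-0.395]],
    [[-0.8,56.6,0],[0,0,-0.395]],
    [[-0.8,56.6,0],[0,0,-0.395]],
    [[-0.8,56.6,0],[0,0,-0.395]],
    [[-0.8,56.6,0],[0,0,-0.395]]
  ]
}}

```text
t: 26.83
ee_pos: [463.0, -44.2, 158.7]
orientation: [-0.75, -3.05, -0.001]
ft_force: [0.1, -0.3, -0.3]
width: 43.6
grasp_force: 0.0
```

>>> {"api": "servo_tool", "payload": {
  "deltas": [
    [[-22.5,51.9,0],[0,0,-0.395]],
    [[-22.5,51.9,0],[0,0,-0.395]],
    [[-22.5,51.9,0],[0,0,-0.395]],
    [[-22.5,51.9,0],[0,0,-0.395]],
    [[-22.5,51.9,0],[0,0,-0.395]]
  ]
}}

```text
t: 27.25
ee_pos: [506.6, -8.8, 159.1]
orientation: [-0.139, -3.138, -0.001]
ft_force: [0.2, 0.5, 0.1]
width: 44.2
grasp_force: 0.0
```

>>> {"api": "servo_tool", "payload": {
  "deltas": [
    [[0,0,25],[0,0,0]],
    [[0,0,50],[0,0,0]],
    [[0,0,60],[0,0,0]],
    [[0,0,60],[0,0,0]],
    [[0,0,60],[0,0,0]]
  ]
}}

```text
t: 27.67
ee_pos: [507.0, -8.8, 99.5]
orientation: [-0.135, -3.138, -0.001]
ft_force: [0.1, 0.2, 0.4]
width: 43.9
grasp_force: 0.0
```

>>> {"api": "servo_tool", "payload": {
  "deltas": [
    [[0,0,13],[0,0,0]],
    [[0,0,26],[0,0,0]],
    [[0,0,38],[0,0,0]],
    [[0,0,38],[0,0,0]],
    [[0,0,38],[0,0,0]]
  ]
}}

```text
t: 28.08
ee_pos: [508.0, -8.6, 62.4]
orientation: [0.132, 3.137, 0.001]
ft_force: [0.1, -0.8, -0.1]
width: 43.9
grasp_force: 0.0
```

```bash
cat > lid.py <<'E'
import sys,json,numpy as np
from plan import plan
u=np.array([np.cos(np.radians(85.3)),np.sin(np.radians(85.3)),0])
g=np.array([507.7,-8.5,0.])
def wp(s,dz,th,wx=0):
    x,z=-153*np.cos(th)+22*np.sin(th),153*np.sin(th)+22*np.cos(th)
    p=g+u*(x+153-s)+[wx,0,40+z+dz]; return [*p.round(2),85.3,np.degrees(th)]
plan([wp(*a) for a in json.loads(sys.argv[1])],120,.5)
E
python3 lid.py '[[0,0,0.02],[0,0,0.042],[0,0,0.062],[15,0.3,0.063],[35,0.5,0.064]]'
python3 - <<'E'
from h import *
o=ctrl.get_obs();print(o["ee_pos"],o["ft_force"],o["width"])
E
```

```text
-> [np.float64(507.74), np.float64(-8.03), np.float64(65.06), 85.3, np.float64(1.1459155902616465)]
   [[0.0, 0.5, -3.1], [0.02, 0.0, 0.0]] rows 1
-> [np.float64(507.79), np.float64(-7.44), np.float64(68.4), 85.3, np.float64(2.4064227395494577)]
   [[0.0, 0.5, -3.3], [0.022, 0.0, 0.0]] rows 1
-> [np.float64(507.84), np.float64(-6.85), np.float64(71.44), 85.3, np.float64(3.552338329811104)]
   [[0.0, 0.5, -3.1], [0.02, 0.0, 0.0]] rows 1
-> [np.float64(506.61), np.float64(-21.77), np.float64(71.89), 85.3, np.float64(3.6096341093241864)]
   [[0.0, -15.0, 0.5], [0.001, 0.0, 0.0]] rows 1
-> [np.float64(504.97), np.float64(-41.67), np.float64(72.24), 85.3, np.float64(3.666929888837269)]
   [[0.0, -19.9, 0.9], [0.001, 0.0, 0.0]] rows 1
[508.02504723  -8.58037938  62.36295642] [ 0.07853753 -0.76994264 -0.06949014] 43.87195567233218
```

>>> {"api": "servo_tool", "payload": {
  "deltas": [
    [[0,0,0],[0,0,0]],
    [[0,0,0],[0,0,0]],
    [[0,0,0],[0,0,0]],
    [[0,0,0],[0,0,0]],
    [[0,0,0],[0,0,0]]
  ],
  "grip": 1
}}

```text
t: 28.5
ee_pos: [508.0, -8.5, 62.0]
orientation: [0.13, 3.137, 0.001]
ft_force: [-1.3, 0.5, 3.9]
width: 16.0
grasp_force: 30.0
```

>>> {"api": "servo_tool", "payload": {
  "deltas": [
    [[0,0,0],[0,0,0]],
    [[0,0,0],[0,0,0]],
    [[0,0,0],[0,0,0]],
    [[0,0,0],[0,0,0]]
  ]
}}

```text
t: 28.83
ee_pos: [508.0, -8.5, 62.0]
orientation: [0.13, 3.137, 0.001]
ft_force: [-1.2, 0.2, 5.9]
width: 15.8
grasp_force: 30.0
```

>>> {"api": "servo_tool", "payload": {
  "deltas": [
    [[0,0.2,-1],[0.007,0,0]],
    [[0,0.3,-2],[0.014,0,0]],
    [[0,0.5,-3.1],[0.02,0,0]],
    [[0,0.5,-3.1],[0.02,0,0]]
  ]
}}

```text
t: 29.17
ee_pos: [508.0, -7.8, 64.9]
orientation: [0.129, 3.138, -0.031]
ft_force: [0.4, -0.8, 0.6]
width: 16.1
grasp_force: 30.0
```

>>> {"api": "servo_tool", "payload": {
  "deltas": [
    [[0,0.2,-1.1],[0.007,0,0]],
    [[0,0.3,-2.2],[0.014,0,0]],
    [[0,0.5,-3.3],[0.022,0,0]],
    [[0,0.5,-3.3],[0.022,0,0]]
  ]
}}

```text
t: 29.5
ee_pos: [508.0, -7.2, 68.2]
orientation: [-0.129, -3.138, 0.066]
ft_force: [1.5, -1.3, 1.6]
width: 15.8
grasp_force: 30.0
```

>>> {"api": "servo_tool", "payload": {
  "deltas": [
    [[0,0.2,-1],[0.007,0,0]],
    [[0,0.3,-2],[0.014,0,0]],
    [[0,0.5,-3.1],[0.02,0,0]],
    [[0,0.5,-3.1],[0.02,0,0]]
  ]
}}

```text
t: 29.83
ee_pos: [508.1, -6.6, 71.3]
orientation: [-0.129, -3.136, 0.097]
ft_force: [1.8, 0.2, 0.5]
width: 16.1
grasp_force: 30.0
```

```bash
python3 - <<'E'
from h import *
o=ctrl.get_obs();print(o["ee_pos"],o["ft_force"],o["moment"],o["width"])
im=get_image("scene");P=pts(im);z=P[...,2]
b=np.array([512.3,46.2]);u=np.array([np.cos(np.radians(85.3)),np.sin(np.radians(85.3))]);v=np.array([-u[1],u[0]])
X=(P[...,:2]-b)@u;Y=(P[...,:2]-b)@v
for lo in range(-120,110,10):
    m=(X>=lo)&(X<lo+10)&(Y>10)&(Y<45)&(z<75)&(z>30);print(lo,np.median(z[m]).round(1) if m.any() else None,end="; ")
f=im["frame"];cv2.imwrite("pics/c4.png",cv2.convertScaleAbs(cv2.resize(f[120:240,180:340],None,fx=4.5,fy=4.5,interpolation=cv2.INTER_CUBIC),alpha=1.4))
E
```

```text
[508.07449205  -6.62267743  71.27884839] [1.75784386 0.19402141 0.54850508] [ 0.07156387 -0.34702811  0.0276789 ] 16.106372673015734
-120 None; -110 44.0; -100 55.9; -90 56.1; -80 56.0; -70 55.5; -60 55.3; -50 54.3; -40 53.1; -30 52.9; -20 51.1; -10 51.2; 0 50.2; 10 51.0; 20 50.2; 30 49.4; 40 48.7; 50 48.8; 60 47.7; 70 46.9; 80 45.8; 90 46.0; 100 53.1;
```

View pics/c4.png

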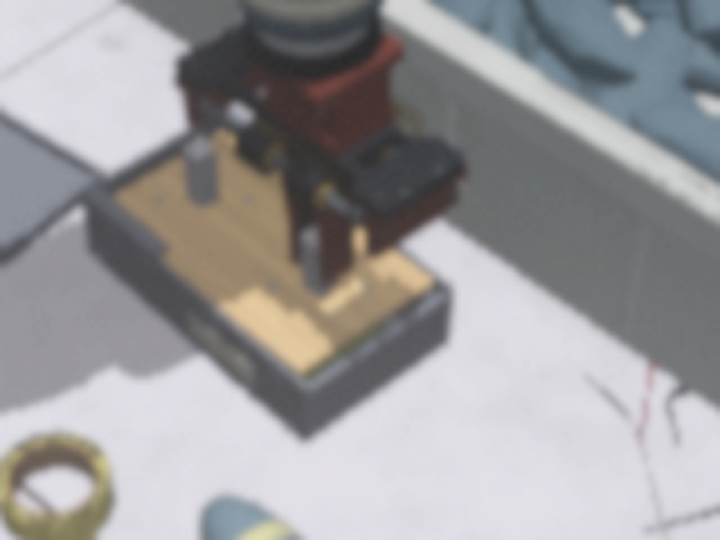

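The stop end is visibly raised: the gap shows at crop 390,330, and the depth gives about 2.5 mm clearance. I'll raise it slightly more, then slide.

```bash
python3 - <<'E'
import json
from plan import base
json.dump([[507.84,-6.85,71.44],base(85.3,3.5523).as_rotvec().tolist()],open("cmd.json","w"))
E
python3 lid.py '[[0,0,0.07],[15,0.5,0.07],[36,0.8,0.07]]'
```

```text
-> [np.float64(507.86), np.float64(-6.59), np.float64(72.65), 85.3, np.float64(4.010704565915763)]
   [[0.0, 0.2, -1.2], [0.008, 0.0, 0.0]] rows 1
-> [np.float64(506.63), np.float64(-21.54), np.float64(73.15), 85.3, np.float64(4.010704565915763)]
   [[0.0, -15.0, 0.5], [0.0, 0.0, 0.0]] rows 1
-> [np.float64(504.91), np.float64(-42.47), np.float64(73.45), 85.3, np.float64(4.010704565915763)]
   [[0.0, -21.0, 1.2], [0.0, 0.0, 0.0]] rows 1
```

>>> {"api": "servo_tool", "payload": {
  "deltas": [
    [[0,0.2,-1.2],[0.008,0,0]],
    [[0,0.2,-1.2],[0.008,0,0]],
    [[0,0.2,-1.2],[0.008,0,0]]
  ]
}}

```text
t: 30.13
ee_pos: [508.1, -6.5, 72.4]
orientation: [-0.13, -3.136, 0.109]
ft_force: [2.3, -1.6, 1.4]
width: 16.2
grasp_force: 30.0
```

>>> {"api": "servo_tool", "payload": {
  "deltas": [
    [[0,-4,0.1],[0,0,0]],
    [[0,-8,0.2],[0,0,0]],
    [[0,-12,0.4],[0,0,0]],
    [[0,-15,0.5],[0,0,0]],
    [[0,-15,0.5],[0,0,0]]
  ]
}}

```text
t: 30.55
ee_pos: [506.8, -22.2, 72.8]
orientation: [-0.131, -3.136, 0.109]
ft_force: [3.9, -0.7, -0.9]
width: 15.7
grasp_force: 30.0
```

>>> {"api": "servo_tool", "payload": {
  "deltas": [
    [[0,-5,0.3],[0,0,0]],
    [[0,-10,0.6],[0,0,0]],
    [[0,-16,0.9],[0,0,0]],
    [[0,-21,1.2],[0,0,0]],
    [[0,-21,1.2],[0,0,0]]
  ]
}}

```text
t: 30.97
ee_pos: [505.0, -43.4, 73.1]
orientation: [-0.131, -3.136, 0.109]
ft_force: [4.4, -2.0, -0.6]
width: 15.9
grasp_force: 30.0
```

```bash
python3 - <<'E'
from h import *
o=ctrl.get_obs();print(o["ee_pos"],o["ft_force"],o["moment"],o["width"])
im=get_image("scene");P=pts(im);z=P[...,2]
b=np.array([512.3,46.2]);u=np.array([np.cos(np.radians(85.3)),np.sin(np.radians(85.3))]);v=np.array([-u[1],u[0]])
X=(P[...,:2]-b)@u;Y=(P[...,:2]-b)@v
for lo in range(-150,110,10):
    m=(X>=lo)&(X<lo+10)&(Y>15)&(Y<45)&(z<75)&(z>3);print(lo,np.median(z[m]).round(1) if m.any() else None,end="; ")
E
python3 lid.py '[[58,1.5,0.072],[85,2,0.078],[85,50,0.078]]'
```

```text
[505.00901627 -43.43278904  73.08584182] [ 4.38990597 -1.96408915 -0.63236824] [-0.27480802 -0.93903216  0.11981814] 15.895566630071665
-150 None; -140 58.0; -130 57.7; -120 58.0; -110 56.5; -100 56.8; -90 55.6; -80 54.8; -70 55.0; -60 54.1; -50 53.3; -40 52.5; -30 51.6; -20 50.8; -10 50.1; 0 49.8; 10 49.5; 20 49.2; 30 47.6; 40 47.0; 50 47.0; 60 45.1; 70 None; 80 None; 90 39.5; 100 43.9; -> [np.float64(503.11), np.float64(-64.33), np.float64(74.45), 85.3, np.float64(4.125296124941927)]
   [[0.0, -21.9, 0.5], [0.002, 0.0, 0.0]] rows 1
-> [np.float64(500.91), np.float64(-91.04), np.float64(75.86), 85.3, np.float64(4.469070802020421)]
   [[0.0, -26.9, 0.6], [0.006, 0.0, 0.0]] rows 1
-> [np.float64(500.91), np.float64(-91.04), np.float64(123.86), 85.3, np.float64(4.469070802020421)]
   [[0.0, -3.7, -47.9], [0.0, 0.0, 0.0]] rows 2
```

>>> {"api": "servo_tool", "payload": {
  "deltas": [
    [[-0.2,-5,0.1],[0,0,0]],
    [[-0.4,-11,0.3],[0.001,0,0]],
    [[-0.6,-17,0.4],[0.002,0,0]],
    [[-0.7,-21.9,0.5],[0.002,0,0]],
    [[-0.7,-21.9,0.5],[0.002,0,0]]
  ]
}}

```text
t: 31.43
ee_pos: [503.3, -65.2, 74.0]
orientation: [-0.131, -3.134, 0.112]
ft_force: [3.6, -1.4, -0.8]
width: 15.4
grasp_force: 30.0
```

>>> {"api": "servo_tool", "payload": {
  "deltas": [
    [[0,-7,0.2],[0.002,0,0]],
    [[0,-14,0.3],[0.003,0,0]],
    [[0,-21,0.5],[0.005,0,0]],
    [[0,-26.9,0.6],[0.006,0,0]],
    [[0,-26.9,0.6],[0.006,0,0]]
  ]
}}

```text
t: 31.85
ee_pos: [501.1, -92.2, 75.3]
orientation: [-0.131, -3.134, 0.122]
ft_force: [1.8, -0.9, -1.9]
width: 15.8
grasp_force: 30.0
```

>>> {"api": "servo_tool", "payload": {
  "deltas": [
    [[0,-0.7,-9],[0,0,0]],
    [[0,-1.5,-19],[0,0,0]],
    [[0,-2.2,-29],[0,0,0]],
    [[0,-3,-39],[0,0,0]],
    [[0,-3.7,-47.9],[0,0,0]]
  ]
}}

```text
t: 32.27
ee_pos: [501.4, -90.8, 124.9]
orientation: [-0.129, -3.135, 0.121]
ft_force: [1.0, 0.7, -1.6]
width: 16.3
grasp_force: 30.0
```

```bash
python3 - <<'E'
from h import *
o=ctrl.get_obs();print(o["ee_pos"],o["ft_force"],o["moment"],o["width"])
im=get_image("scene");P=pts(im);z=P[...,2]
b=np.array([512.3,46.2]);u=np.array([np.cos(np.radians(85.3)),np.sin(np.radians(85.3))]);v=np.array([-u[1],u[0]])
X=(P[...,:2]-b)@u;Y=(P[...,:2]-b)@v
for lo in range(-200,50,10):
    m=(X>=lo)&(X<lo+10)&(Y>15)&(Y<45)&(z<130)&(z>60);print(lo,np.median(z[m]).round(1) if m.any() else None,end="; ")
f=im["frame"];cv2.imwrite("pics/c5.png",cv2.convertScaleAbs(cv2.resize(f[100:260,170:350],None,fx=3.5,fy=3.5,interpolation=cv2.INTER_CUBIC),alpha=1.4))
E
python3 lid.py '[[85,52,0.0],[228,52,0.0,8],[228,-30,0.0,8],[228,-38.6,0.0,8]]'
```

```text
[501.39355632 -90.82056512 124.86256859] [ 1.00286881  0.72538809 -1.60710131] [ 0.06311888 -0.02202289 -0.07073636] 16.278722418317788
-200 None; -190 108.7; -180 111.0; -170 110.3; -160 109.6; -150 108.9; -140 107.6; -130 107.3; -120 106.2; -110 105.7; -100 104.8; -90 103.4; -80 102.7; -70 102.3; -60 102.1; -50 101.3; -40 100.2; -30 99.9; -20 98.4; -10 98.1; 0 98.1; 10 96.6; 20 None; 30 None; 40 None; -> [np.float64(500.74), np.float64(-93.21), np.float64(114.0), 85.3, np.float64(0.0)]
   [[0.0, -1.4, 10.0], [-0.078, 0.0, 0.0]] rows 1
-> [np.float64(497.02), np.float64(-235.73), np.float64(114.0), 85.3, np.float64(0.0)]
   [[-4.0, -71.2, 0.0], [0.0, 0.0, 0.0]] rows 2
   [[-4.0, -71.2, 0.0], [0.0, 0.0, 0.0]] rows 2
-> [np.float64(497.02), np.float64(-235.73), np.float64(32.0), 85.3, np.float64(0.0)]
   [[0.0, 0.0, 82.0], [0.0, 0.0, 0.0]] rows 3
-> [np.float64(497.02), np.float64(-235.73), np.float64(23.4), 85.3, np.float64(0.0)]
   [[0.0, 0.0, 8.6], [0.0, 0.0, 0.0]] rows 1
```

View pics/c5.png

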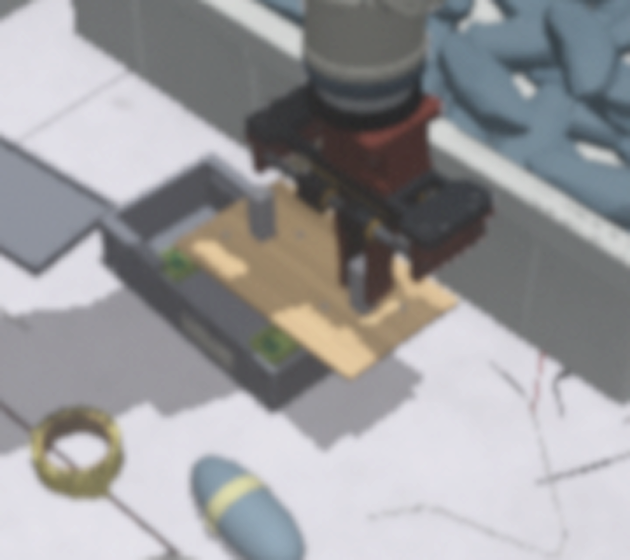

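The lid is clear of the box and held firmly, with housings showing at crop 178,262 and 272,342. I'll level it and carry it out over the bench.

>>> {"api": "servo_tool", "payload": {
  "deltas": [
    [[0,-0.7,5],[-0.039,0,0]],
    [[0,-1.4,10],[-0.078,0,0]],
    [[0,-1.4,10],[-0.078,0,0]]
  ]
}}

```text
t: 32.57
ee_pos: [500.9, -93.6, 113.5]
orientation: [0.131, 3.138, 0.004]
ft_force: [-0.6, 0.1, -2.1]
width: 15.6
grasp_force: 30.0
```

>>> {"api": "servo_tool", "payload": {
  "deltas": [
    [[-0.8,-14,0],[0,0,0]],
    [[-1.6,-28,0],[0,0,0]],
    [[-2.4,-42,0],[0,0,0]],
    [[-3.2,-56,0],[0,0,0]],
    [[-4,-71.2,0],[0,0,0]]
  ]
}}

```text
t: 32.98
ee_pos: [499.3, -164.9, 113.7]
orientation: [0.13, 3.138, -0.0]
ft_force: [-0.9, 0.5, -0.7]
width: 16.1
grasp_force: 30.0
```

>>> {"api": "servo_tool", "payload": {
  "deltas": [
    [[-0.8,-14,0],[0,0,0]],
    [[-1.6,-28,0],[0,0,0]],
    [[-2.4,-42,0],[0,0,0]],
    [[-3.2,-56,0],[0,0,0]],
    [[-4,-71.2,0],[0,0,0]]
  ]
}}

```text
t: 33.4
ee_pos: [497.4, -236.8, 113.5]
orientation: [0.13, 3.138, 0.001]
ft_force: [0.2, -0.5, -0.7]
width: 15.9
grasp_force: 30.0
```

```bash
python3 - <<'E'
from h import *
o=ctrl.get_obs();print(o["ee_pos"],o["ft_force"],o["moment"],o["width"],o["grasp_force"])
im=get_image("scene");P=pts(im);z=P[...,2]
b=np.array([512.3,46.2]);u=np.array([np.cos(np.radians(85.3)),np.sin(np.radians(85.3))]);v=np.array([-u[1],u[0]])
X=(P[...,:2]-b)@u;Y=(P[...,:2]-b)@v
for lo in range(-340,-110,20):
    m=(X>=lo)&(X<lo+20)&(Y>0)&(Y<45)&(z<120)&(z>60);print(lo,np.median(z[m]).round(1) if m.any() else None,end="; ")
print()
for r in finder.silhouettes("sleeve_a",im)[:3]:
    p=P[r["mask"]&(im["depth"]>0)];p=p[p[:,2]>18]
    if len(p)>20: rr=cv2.minAreaRect(p[:,:2].astype(np.float32));print(round(r["score"],2),np.round(rr[0]),np.round(rr[1]),p.max(0).round())
E
```

```text
[ 497.43860535 -236.75047171  113.48696512] [ 0.1730472  -0.5299971  -0.73369582] [-0.03643979 -0.01701731 -0.00113043] 15.933214742234625 29.999241828918457
-340 96.0; -320 97.0; -300 97.2; -280 96.7; -260 96.8; -240 97.1; -220 96.6; -200 96.9; -180 97.3; -160 96.9; -140 96.7; -120 None; 
0.74 [ 343. -237.] [ 47. 111.] [ 398. -214.   43.]
0.62 [ 351. -114.] [114.  48.] [378. -57.  43.]
0.3 [511.  46.] [215. 126.] [578. 158.  62.]
```

>>> {"api": "servo_tool", "payload": {
  "deltas": [
    [[0,0,18],[0,0,0]],
    [[0,0,36],[0,0,0]],
    [[0,0,54],[0,0,0]],
    [[0,0,72],[0,0,0]],
    [[0,0,82],[0,0,0]]
  ]
}}

```text
t: 33.92
ee_pos: [496.7, -235.0, 29.7]
orientation: [-0.13, -3.138, -0.003]
ft_force: [-0.3, 0.2, -2.0]
width: 15.8
grasp_force: 30.0
```

>>> {"api": "servo_tool", "payload": {
  "deltas": [
    [[0,0,0],[0,0,0]],
    [[0,0,3],[0,0,0]],
    [[0,0,6],[0,0,0]],
    [[0,0,8.6],[0,0,0]],
    [[0,0,8.6],[0,0,0]]
  ]
}}

```text
t: 34.33
ee_pos: [497.8, -235.8, 23.1]
orientation: [0.13, 3.137, 0.001]
ft_force: [-0.3, 0.5, -1.1]
width: 15.8
grasp_force: 30.0
```

>>> {"api": "servo_tool", "payload": {
  "deltas": [
    [[0,0,0.4],[0,0,0]],
    [[0,0,0.8],[0,0,0]],
    [[0,0,0.8],[0,0,0]],
    [[0,0,0.8],[0,0,0]]
  ]
}}

```text
t: 34.67
ee_pos: [497.7, -235.8, 22.2]
orientation: [0.13, 3.137, 0.001]
ft_force: [-0.5, -0.0, -0.7]
width: 15.9
grasp_force: 30.0
```

>>> {"api": "servo_tool", "payload": {
  "deltas": [
    [[0,0,0],[0,0,0]],
    [[0,0,0],[0,0,0]],
    [[0,0,0],[0,0,0]],
    [[0,0,0],[0,0,0]],
    [[0,0,0],[0,0,0]]
  ],
  "grip": 0.1
}}

```text
t: 35.08
ee_pos: [497.6, -235.7, 22.0]
orientation: [0.13, 3.138, 0.001]
ft_force: [-0.1, 0.0, 0.2]
width: 39.3
grasp_force: 0.0
```

>>> {"api": "servo_tool", "payload": {
  "deltas": [
    [[0,0,-25],[0,0,0]],
    [[0,0,-50],[0,0,0]],
    [[0,0,-80],[0,0,0]],
    [[0,0,-110],[0,0,0]],
    [[0,0,-110],[0,0,0]]
  ]
}}

```text
t: 35.5
ee_pos: [500.5, -237.3, 137.3]
orientation: [0.13, 3.13, -0.004]
ft_force: [1.2, -0.7, -0.2]
width: 39.8
grasp_force: 0.0
```

```bash
python3 - <<'E'
import json
p,q=json.load(open("cmd.json"));p[2]+=110-.8;json.dump([p,q],open("cmd.json","w"))
from h import *
o=ctrl.get_obs();print(o["ee_pos"],p)
ims=[get_image("top"),get_image("scene")]
b=np.array([512.3,46.2]);u=np.array([np.cos(np.radians(85.3)),np.sin(np.radians(85.3))]);v=np.array([-u[1],u[0]])
for im in ims:
    P=pts(im);z=P[...,2]
    for q,b0 in(("shell_1",0),("lid",0)):
        for r in finder.silhouettes(q,im)[:4]:
            m=r["mask"]&(im["depth"]>0);p=P[m]
            if len(p)<15: continue
            rr=cv2.minAreaRect(p[:,:2].astype(np.float32));print(q,round(r["score"],2),len(p),np.round(rr[0],1),np.round(rr[1]),round(rr[2],1),np.median(p,0).round(1))
f=ims[0]["frame"];cv2.imwrite("pics/c6.png",cv2.convertScaleAbs(cv2.resize(f[135:215,100:340],None,fx=3.3,fy=3.3,interpolation=cv2.INTER_CUBIC),alpha=1.5))
hsv=cv2.cvtColor(f,cv2.COLOR_BGR2HSV);P=pts(ims[0])
X=(P[...,:2]-b)@u;Y=(P[...,:2]-b)@v
m=(hsv[...,0]>35)&(hsv[...,0]<85)&(hsv[...,1]>70)&(abs(X)<106)&(abs(Y)<60)
n,l,st,c=cv2.connectedComponentsWithStats(m.astype(np.uint8))
for i in range(1,n):
    if st[i,4]>25:
        k=l==i;print("green",st[i,4],"boxX",X[k].min().round(1),X[k].max().round(1),"boxY",Y[k].min().round(1),Y[k].max().round(1),"z",np.percentile(P[k][:,2],[5,50,95]).round(1))
E
```

```text
[ 500.51778279 -237.30017083  137.25362824] [497.04567075654825, -235.77816092542434, 132.59907267767633]
shell_1 0.76 196 [509.2 -11.5] [28. 71.] 88.5 [509.1 -12.7  10.3]
shell_1 0.46 216 [521.8 104.2] [28. 73.] 84.5 [522.1 104.4  10.3]
shell_1 0.79 227 [499.3 -10. ] [91. 42.] 2.5 [508.4 -12.3  11. ]
shell_1 0.72 212 [510.8 104.5] [95. 37.] 3.0 [522.1 106.   10.9]
lid 0.58 2635 [ 502.5 -180.6] [197. 119.] 85.0 [ 493.3 -187.3    5.5]
green 173 boxX 44.8 71.1 boxY -40.5 30.4 z [ 2.5  9.4 18.8]
green 186 boxX -73.2 -46.9 boxY -37.4 34.0 z [ 3.3 10.  19.4]
```

View pics/c6.png

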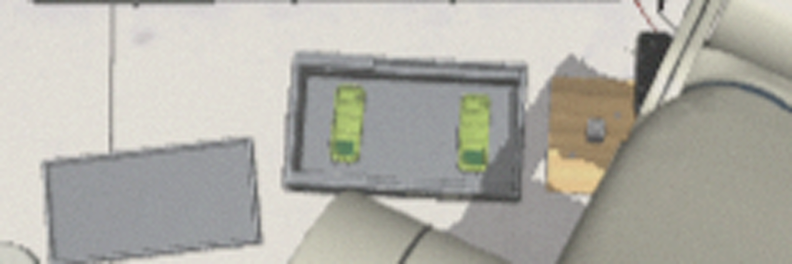

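The lid lies flat on the bench (crop 592,132), and the box holds two housings: front at 474,130 and rear at 347,123. Fetching the front one first.

```bash
python3 plan.py '[[509.3,-12.8,150,88.5],[509.3,-12.8,45,88.5],[509.3,-12.8,9,88.5]]' 150 0.55
```

```text
-> [509.3, -12.8, 150, 88.5]
   [[3.0, 111.6, -8.7], [0.0, 0.0, -0.028]] rows 3
   [[-0.1, 111.7, -8.7], [0.0, 0.0, -0.028]] rows 3
-> [509.3, -12.8, 45, 88.5]
   [[0.0, 0.0, 105.0], [0.0, 0.0, 0.0]] rows 3
-> [509.3, -12.8, 9, 88.5]
   [[0.0, 0.0, 36.0], [0.0, 0.0, 0.0]] rows 1
```

>>> {"api": "servo_tool", "payload": {
  "deltas": [
    [[3,111.6,-8.7],[0,0,-0.028]],
    [[3,111.6,-8.7],[0,0,-0.028]],
    [[3,111.6,-8.7],[0,0,-0.028]],
    [[3,111.6,-8.7],[0,0,-0.028]]
  ],
  "grip": 0.1
}}

```text
t: 36.13
ee_pos: [502.7, -120.2, 139.7]
orientation: [-0.081, -3.139, -0.004]
ft_force: [0.2, -0.1, 0.4]
width: 39.7
grasp_force: 0.0
```

>>> {"api": "servo_tool", "payload": {
  "deltas": [
    [[-0.1,111.7,-8.7],[0,0,-0.028]],
    [[-0.1,111.7,-8.7],[0,0,-0.028]],
    [[-0.1,111.7,-8.7],[0,0,-0.028]],
    [[-0.1,111.7,-8.7],[0,0,-0.028]],
    [[-0.1,111.7,-8.7],[0,0,-0.028]]
  ]
}}

```text
t: 36.55
ee_pos: [509.6, -11.9, 148.8]
orientation: [-0.037, -3.141, -0.001]
ft_force: [-0.8, -0.6, -0.1]
width: 39.3
grasp_force: 0.0
```

>>> {"api": "servo_tool", "payload": {
  "deltas": [
    [[0,0,30],[0,0,0]],
    [[0,0,60],[0,0,0]],
    [[0,0,85],[0,0,0]],
    [[0,0,105],[0,0,0]],
    [[0,0,105],[0,0,0]]
  ]
}}

```text
t: 36.97
ee_pos: [507.0, -14.0, 40.6]
orientation: [-0.044, -3.135, -0.001]
ft_force: [0.2, -0.0, -0.1]
width: 39.5
grasp_force: 0.0
```

>>> {"api": "servo_tool", "payload": {
  "deltas": [
    [[0,0,0],[0,0,0]],
    [[0,0,10],[0,0,0]],
    [[0,0,18],[0,0,0]],
    [[0,0,24],[0,0,0]],
    [[0,0,24],[0,0,0]]
  ]
}}

```text
t: 37.38
ee_pos: [509.7, -12.8, 19.9]
orientation: [0.042, 3.141, 0.001]
ft_force: [-0.3, -0.7, -0.3]
width: 39.7
grasp_force: 0.0
```

>>> {"api": "servo_tool", "payload": {
  "deltas": [
    [[0,0,4],[0,0,0]],
    [[0,0,8],[0,0,0]],
    [[0,0,12],[0,0,0]],
    [[0,0,12],[0,0,0]],
    [[0,0,12],[0,0,0]]
  ]
}}

```text
t: 37.8
ee_pos: [510.0, -12.6, 8.4]
orientation: [0.042, 3.141, 0.001]
ft_force: [-0.4, 0.3, 0.4]
width: 39.8
grasp_force: 0.0
```

>>> {"api": "servo_tool", "payload": {
  "deltas": [
    [[0,0,0],[0,0,0]],
    [[0,0,0],[0,0,0]],
    [[0,0,0],[0,0,0]],
    [[0,0,0],[0,0,0]],
    [[0,0,0],[0,0,0]]
  ],
  "grip": 1
}}

```text
t: 38.22
ee_pos: [510.2, -12.7, 8.7]
orientation: [0.042, 3.14, 0.001]
ft_force: [-0.5, 0.3, 0.4]
width: 26.7
grasp_force: 30.0
```

```bash
python3 plan.py '[[509.3,-12.8,130,88.5],[456.9,246.7,130,95.5],[456.9,246.7,9,95.5],[456.9,246.7,110,95.5]]' 150 0.55
```

```text
-> [509.3, -12.8, 130, 88.5]
   [[0.0, 0.0, -121.0], [0.0, 0.0, 0.0]] rows 4
-> [456.9, 246.7, 130, 95.5]
   [[29.6, 129.0, 0.0], [0.0, 0.0, -0.061]] rows 4
   [[21.6, 130.6, 0.0], [0.0, 0.0, -0.061]] rows 4
-> [456.9, 246.7, 9, 95.5]
   [[0.0, 0.0, 121.0], [0.0, 0.0, 0.0]] rows 4
-> [456.9, 246.7, 110, 95.5]
   [[0.0, 0.0, -101.0], [0.0, 0.0, 0.0]] rows 3
```

>>> {"api": "servo_tool", "payload": {
  "deltas": [
    [[0,0,-20],[0,0,0]],
    [[0,0,-45],[0,0,0]],
    [[0,0,-70],[0,0,0]],
    [[0,0,-95],[0,0,0]],
    [[0,0,-121],[0,0,0]]
  ]
}}

```text
t: 38.63
ee_pos: [509.5, -12.8, 130.6]
orientation: [0.042, 3.141, 0.001]
ft_force: [-0.2, 0.1, -0.1]
width: 27.0
grasp_force: 30.0
```

>>> {"api": "servo_tool", "payload": {
  "deltas": [
    [[6,26,0],[0,0,-0.012]],
    [[12,52,0],[0,0,-0.024]],
    [[18,78,0],[0,0,-0.037]],
    [[24,104,0],[0,0,-0.049]],
    [[29.6,129,0],[0,0,-0.061]]
  ]
}}

```text
t: 39.05
ee_pos: [483.3, 118.1, 129.9]
orientation: [-0.054, 3.14, 0.002]
ft_force: [1.0, -0.7, -0.3]
width: 27.0
grasp_force: 30.0
```

>>> {"api": "servo_tool", "payload": {
  "deltas": [
    [[4.3,26,0],[0,0,-0.012]],
    [[8.6,52,0],[0,0,-0.024]],
    [[13,78,0],[0,0,-0.037]],
    [[17.3,104,0],[0,0,-0.049]],
    [[21.6,130.6,0],[0,0,-0.061]]
  ]
}}

```text
t: 39.47
ee_pos: [457.2, 247.9, 129.8]
orientation: [-0.15, 3.137, 0.001]
ft_force: [0.1, -0.6, -0.7]
width: 26.8
grasp_force: 30.0
```

>>> {"api": "servo_tool", "payload": {
  "deltas": [
    [[0,0,0],[0,0,0]],
    [[0,0,30],[0,0,0]],
    [[0,0,60],[0,0,0]],
    [[0,0,90],[0,0,0]],
    [[0,0,90],[0,0,0]]
  ]
}}

```text
t: 39.88
ee_pos: [454.6, 244.8, 35.4]
orientation: [0.149, -3.132, 0.004]
ft_force: [-0.4, -0.2, -0.3]
width: 26.5
grasp_force: 30.0
```

>>> {"api": "servo_tool", "payload": {
  "deltas": [
    [[0,0,8],[0,0,0]],
    [[0,0,16],[0,0,0]],
    [[0,0,24],[0,0,0]],
    [[0,0,31],[0,0,0]],
    [[0,0,31],[0,0,0]]
  ]
}}

```text
t: 40.3
ee_pos: [457.8, 246.7, 8.3]
orientation: [-0.149, 3.137, 0.001]
ft_force: [-0.0, -0.1, 0.1]
width: 26.6
grasp_force: 30.0
```

>>> {"api": "servo_tool", "payload": {
  "deltas": [
    [[0,0,0],[0,0,0]],
    [[0,0,0],[0,0,0]]
  ]
}}

```text
t: 40.47
ee_pos: [458.2, 247.0, 9.2]
orientation: [-0.149, 3.136, 0.002]
ft_force: [0.2, -0.2, -0.4]
width: 26.6
grasp_force: 30.0
```

>>> {"api": "servo_tool", "payload": {
  "deltas": [
    [[0,0,0],[0,0,0]],
    [[0,0,0],[0,0,0]],
    [[0,0,0],[0,0,0]],
    [[0,0,0],[0,0,0]]
  ],
  "grip": 0.1
}}

```text
t: 40.8
ee_pos: [458.0, 246.9, 9.0]
orientation: [-0.149, 3.136, 0.002]
ft_force: [0.4, -0.3, -0.3]
width: 39.5
grasp_force: 0.0
```

>>> {"api": "servo_tool", "payload": {
  "deltas": [
    [[0,0,-20],[0,0,0]],
    [[0,0,-45],[0,0,0]],
    [[0,0,-70],[0,0,0]],
    [[0,0,-101],[0,0,0]],
    [[0,0,-101],[0,0,0]]
  ]
}}

```text
t: 41.22
ee_pos: [460.6, 248.2, 114.6]
orientation: [-0.149, 3.13, 0.006]
ft_force: [1.4, 0.8, 0.1]
width: 39.6
grasp_force: 0.0
```

```bash
python3 plan.py '[[521.9,104,130,84.5],[521.9,104,45,84.5],[521.9,104,9,84.5],[521.9,104,130,84.5],[451.5,301.4,130,95.5],[451.5,301.4,9,95.5],[451.5,301.4,150,95.5]]' 160 0.55
```

```text
-> [521.9, 104, 130, 84.5]
   [[-51.0, -148.3, -20.0], [0.0, 0.0, 0.192]] rows 5
-> [521.9, 104, 45, 84.5]
   [[0.0, 0.0, 85.0], [0.0, 0.0, 0.0]] rows 3
-> [521.9, 104, 9, 84.5]
   [[0.0, 0.0, 36.0], [0.0, 0.0, 0.0]] rows 1
-> [521.9, 104, 130, 84.5]
   [[0.0, 0.0, -121.0], [0.0, 0.0, 0.0]] rows 4
-> [451.5, 301.4, 130, 95.5]
   [[44.5, 94.9, 0.0], [0.0, 0.0, -0.096]] rows 3
   [[35.2, 98.7, 0.0], [0.0, 0.0, -0.096]] rows 3
-> [451.5, 301.4, 9, 95.5]
   [[0.0, 0.0, 121.0], [0.0, 0.0, 0.0]] rows 4
-> [451.5, 301.4, 150, 95.5]
   [[0.0, 0.0, -141.0], [0.0, 0.0, 0.0]] rows 4
```

>>> {"api": "servo_tool", "payload": {
  "deltas": [
    [[-51,-148.3,-20],[0,0,0.192]],
    [[-51,-148.3,-20],[0,0,0.192]],
    [[-51,-148.3,-20],[0,0,0.192]],
    [[-51,-148.3,-20],[0,0,0.192]],
    [[-51,-148.3,-20],[0,0,0.192]]
  ]
}}

```text
t: 41.63
ee_pos: [525.4, 99.8, 130.5]
orientation: [0.158, 3.133, 0.001]
ft_force: [0.6, 0.8, -0.1]
width: 39.6
grasp_force: 0.0
```

>>> {"api": "servo_tool", "payload": {
  "deltas": [
    [[0,0,0],[0,0,0]],
    [[0,0,30],[0,0,0]],
    [[0,0,60],[0,0,0]],
    [[0,0,85],[0,0,0]],
    [[0,0,85],[0,0,0]]
  ]
}}

```text
t: 42.05
ee_pos: [518.6, 104.5, 40.3]
orientation: [-0.15, -3.131, 0.001]
ft_force: [-0.6, 0.7, 0.9]
width: 39.4
grasp_force: 0.0
```

>>> {"api": "servo_tool", "payload": {
  "deltas": [
    [[0,0,0],[0,0,0]],
    [[0,0,10],[0,0,0]],
    [[0,0,18],[0,0,0]],
    [[0,0,24],[0,0,0]],
    [[0,0,24],[0,0,0]]
  ]
}}

```text
t: 42.47
ee_pos: [522.4, 104.1, 20.2]
orientation: [0.152, 3.137, 0.001]
ft_force: [-0.5, 1.1, -0.4]
width: 39.7
grasp_force: 0.0
```

>>> {"api": "servo_tool", "payload": {
  "deltas": [
    [[0,0,4],[0,0,0]],
    [[0,0,8],[0,0,0]],
    [[0,0,12],[0,0,0]],
    [[0,0,12],[0,0,0]],
    [[0,0,12],[0,0,0]]
  ]
}}

```text
t: 42.88
ee_pos: [522.6, 104.0, 8.5]
orientation: [0.152, 3.137, 0.001]
ft_force: [-0.6, -0.5, 0.4]
width: 39.6
grasp_force: 0.0
```

>>> {"api": "servo_tool", "payload": {
  "deltas": [
    [[0,0,0],[0,0,0]],
    [[0,0,0],[0,0,0]],
    [[0,0,0],[0,0,0]],
    [[0,0,0],[0,0,0]],
    [[0,0,0],[0,0,0]]
  ],
  "grip": 1
}}

```text
t: 43.3
ee_pos: [522.9, 104.1, 8.9]
orientation: [0.152, 3.136, 0.002]
ft_force: [0.3, 0.7, 1.8]
width: 26.6
grasp_force: 30.0
```

>>> {"api": "servo_tool", "payload": {
  "deltas": [
    [[0,0,-20],[0,0,0]],
    [[0,0,-45],[0,0,0]],
    [[0,0,-70],[0,0,0]],
    [[0,0,-95],[0,0,0]],
    [[0,0,-121],[0,0,0]]
  ]
}}

```text
t: 43.72
ee_pos: [522.2, 103.9, 130.7]
orientation: [0.152, 3.137, 0.001]
ft_force: [-0.1, -0.3, -0.7]
width: 26.7
grasp_force: 30.0
```

>>> {"api": "servo_tool", "payload": {
  "deltas": [
    [[9,19,0],[0,0,-0.02]],
    [[18,38,0],[0,0,-0.04]],
    [[27,57,0],[0,0,-0.06]],
    [[36,76,0],[0,0,-0.08]],
    [[44.5,94.9,0],[0,0,-0.096]]
  ]
}}

```text
t: 44.13
ee_pos: [487.0, 203.5, 129.9]
orientation: [0.0, 3.14, 0.001]
ft_force: [0.6, 0.1, 0.2]
width: 26.7
grasp_force: 30.0
```

>>> {"api": "servo_tool", "payload": {
  "deltas": [
    [[7,20,0],[0,0,-0.02]],
    [[14,40,0],[0,0,-0.04]],
    [[21,60,0],[0,0,-0.06]],
    [[28,80,0],[0,0,-0.08]],
    [[35.2,98.7,0],[0,0,-0.096]]
  ]
}}

```text
t: 44.55
ee_pos: [451.9, 302.5, 129.9]
orientation: [-0.151, 3.137, 0.001]
ft_force: [1.4, 0.6, 0.7]
width: 26.7
grasp_force: 30.0
```

>>> {"api": "servo_tool", "payload": {
  "deltas": [
    [[0,0,0],[0,0,0]],
    [[0,0,30],[0,0,0]],
    [[0,0,60],[0,0,0]],
    [[0,0,90],[0,0,0]],
    [[0,0,90],[0,0,0]]
  ]
}}

```text
t: 44.97
ee_pos: [449.5, 299.0, 35.3]
orientation: [0.149, -3.132, 0.006]
ft_force: [-1.4, -0.9, -0.4]
width: 26.7
grasp_force: 30.0
```

>>> {"api": "servo_tool", "payload": {
  "deltas": [
    [[0,0,8],[0,0,0]],
    [[0,0,16],[0,0,0]],
    [[0,0,24],[0,0,0]],
    [[0,0,31],[0,0,0]],
    [[0,0,31],[0,0,0]]
  ]
}}

```text
t: 45.38
ee_pos: [452.4, 301.3, 8.3]
orientation: [-0.149, 3.137, 0.001]
ft_force: [-0.2, 0.0, -0.6]
width: 26.9
grasp_force: 30.0
```

>>> {"api": "servo_tool", "payload": {
  "deltas": [
    [[0,0,0],[0,0,0]],
    [[0,0,0],[0,0,0]]
  ]
}}

```text
t: 45.55
ee_pos: [452.8, 301.7, 9.3]
orientation: [-0.149, 3.136, 0.002]
ft_force: [0.9, -0.6, -0.6]
width: 27.0
grasp_force: 30.0
```

>>> {"api": "servo_tool", "payload": {
  "deltas": [
    [[0,0,0],[0,0,0]],
    [[0,0,0],[0,0,0]],
    [[0,0,0],[0,0,0]],
    [[0,0,0],[0,0,0]]
  ],
  "grip": 0.1
}}

```text
t: 45.88
ee_pos: [452.7, 301.6, 9.1]
orientation: [-0.149, 3.136, 0.002]
ft_force: [0.4, -0.9, 0.4]
width: 39.4
grasp_force: 0.0
```

>>> {"api": "servo_tool", "payload": {
  "deltas": [
    [[0,0,-28],[0,0,0]],
    [[0,0,-56],[0,0,0]],
    [[0,0,-84],[0,0,0]],
    [[0,0,-112],[0,0,0]],
    [[0,0,-141],[0,0,0]]
  ]
}}

```text
t: 46.3
ee_pos: [452.0, 301.2, 151.0]
orientation: [-0.149, 3.137, 0.001]
ft_force: [0.7, 0.8, -0.2]
width: 39.7
grasp_force: 0.0
```

>>> {"api": "servo_tool", "payload": {
  "deltas": [
    [[0,-110,-40],[0,0,0]],
    [[0,-110,-40],[0,0,0]],
    [[0,-110,-40],[0,0,0]],
    [[0,-110,-40],[0,0,0]],
    [[0,-110,-40],[0,0,0]]
  ]
}}

```text
t: 46.72
ee_pos: [463.3, 190.9, 190.6]
orientation: [-0.145, 3.135, 0.002]
ft_force: [-0.4, 0.1, 0.0]
width: 39.5
grasp_force: 0.0
```

```bash
python3 - <<'E'
from h import *
im=get_image("top");im2=get_image("scene")
for q in("shell_1","lid","sleeve_a","reel_a","screwdriver","glue_bottle"):
  for n,i in(("top",im),("sc",im2)):
    P=pts(i)
    for r in finder.silhouettes(q,i)[:3]:
        p=P[r["mask"]&(i["depth"]>0)]
        if len(p)<15 or r["score"]<.4: continue
        rr=cv2.minAreaRect(p[:,:2].astype(np.float32));print(n,q,round(r["score"],2),np.round(rr[0],1),np.round(rr[1]),round(rr[2],1),p.mean(0).round(1))
cv2.imwrite("pics/c7.png",cv2.convertScaleAbs(cv2.resize(im2["frame"][110:330,110:420],None,fx=2.5,fy=2.5,interpolation=cv2.INTER_CUBIC),alpha=1.4))
E
```

```text
sc shell_1 0.78 [456.  246.1] [74. 33.] 6.1 [456.9 247.9  10.2]
sc shell_1 0.76 [453.9 309.2] [85. 47.] 6.1 [450.9 303.    9.9]
sc shell_1 0.62 [ 461.6 -386.2] [227.  96.] 0.5 [ 465.7 -397.4    8. ]
top lid 0.87 [ 502.4 -181.2] [194. 114.] 85.2 [ 498.7 -178.9    8.4]
sc lid 0.74 [ 501.1 -178.4] [203. 118.] 85.3 [ 493.7 -185.8    7.5]
top sleeve_a 0.96 [ 359.1 -267.4] [111.  55.] 11.7 [ 360.1 -265.2   35.3]
top sleeve_a 0.66 [ 356.  -113.4] [113.  55.] 76.1 [ 354.3 -112.4   33.3]
sc sleeve_a 0.88 [ 356.  -111.2] [118.  55.] 83.9 [ 347.5 -120.2   32.4]
sc sleeve_a 0.57 [ 356.7 -267. ] [ 56. 111.] 71.8 [ 351.7 -270.1   32.7]
top reel_a 0.83 [ 448.6 -386.5] [52. 53.] 1.3 [ 446.7 -384.5   44.4]
top reel_a 0.79 [ 534.3 -377.3] [53. 57.] 61.2 [ 530.7 -375.8   43.7]
sc reel_a 0.65 [ 451.6 -387.2] [66. 58.] 21.7 [ 440.7 -389.3   38.7]
sc reel_a 0.6 [ 537.6 -375.7] [131.  57.] 19.5 [ 525.8 -377.8   38.8]
sc screwdriver 0.68 [355.5 233.4] [ 18. 136.] 7.6 [350.6 253.5  15.4]
top glue_bottle 0.6 [ 342.6 -382.9] [38. 32.] 13.4 [ 341.5 -379.4   62.3]
sc glue_bottle 0.96 [ 361.5 -380.5] [84. 40.] 16.7 [ 336.7 -388.    48.3]
```

View pics/c7.png

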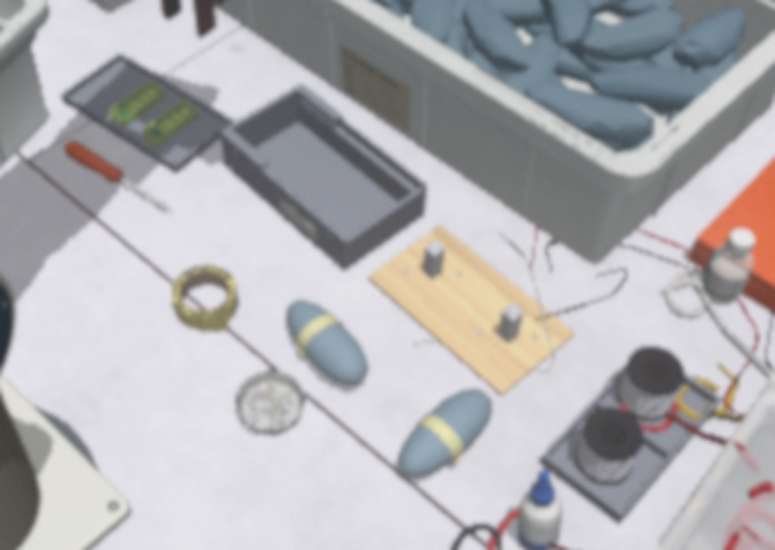

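The box is empty and both housings lie open side up in the plain tray (135,100 and 170,122). The lid is flat on the bench with posts up (475,310), the reels are in their bays, and the sleeves are on the bench. One sleeve was knocked aside but is still clear. Handing in.

```bash
python3 -c "
from workcell import close_job
print(close_job())"
```

```text
the job is handed in; nothing more can be done
None
```

I handed the job in at about 47 s of the 210 s allowed: both housings are open side up in the plain tray, both reels are in the divided tray, the lid is flat on the bench with posts up, and both sleeves are clear of the lid's path; `close_job()` returned no verdict, so the result is not confirmed.

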